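# Slide a standing battery pack into its charging dock and bolt it in

## Task

Put the battery pack on charge: with the fingertips, slide the dock's bolt right back out of the way, push the pack along the worktop into the dock until it is fully home, then slide the bolt all the way shut behind it. The pack is heavy and stands on a narrow base, so push it low near the worktop: it must slide upright, never tip over and never be lifted. Leave the other things on the bench where they are.

Things in the scene. Friction and masses are not known exactly. Their poses are not given: they have to be found in the camera images.
- battery: Battery pack, grey case, black cover, 65 (x) by 151 (y) by 94 mm high, 0.8-1 kg, loose. Origin: centre of its underside; z up. +x: wide face with two brass pads low down; it goes in first and starts facing the dock within 15 degrees. -x: wide face with a blank white plate, to push on. Friction on the worktop 0.55-0.8: a push higher than 40 mm may tip it over its front edge.
- dock: Charging dock fixed to the worktop: grey charger housing 158 mm wide, 74 high, a 34 mm high steel guide each side, no floor. Origin: on the worktop, where the centre of the pack's underside stands when fully home, axes then alike; +x is the way in, +y the bolt's side, z up. Guides 157 mm apart from x = -35 mm inward. The pack stays on the worktop all the way.
- dock_mouth (a point): Middle of the dock's mouth on the worktop, dock x = -86 mm. Here the flared lead-ins are 195 mm apart; they narrow to 157 mm (3 mm play each side of the pack) at x = -50 mm. Axes as the dock's.
- dock_stop (a point): Middle of the charger housing's face, the stop, dock x = +33.5 mm, 30 mm above the worktop. Below it a sprung contact slide stands 8 mm out, 1 to 11 mm above the worktop; the pack presses it in with about 2 N. Axes as the dock's.
- bolt (a joint): Slide bolt at the dock's +y guide: steel bar at dock x -37.5 to -47.5 mm, 15 to 28 mm above the worktop. 0 = fully shut, its end 21 mm into the way in (behind a pack that is home); grows as it is drawn to +y; clear of the way from 0.022; 0.030 m = right back at its stop. Moves at about 2 N and stays where it is left; starts within 6 mm of shut.
- bolt_stud (a point): Centre of the black cap on the bolt's upright stud, by which it is pushed either way: cap 15 mm in diameter, 46 to 66 mm above the worktop, on a 9 mm stem; this point is 56 mm up. Moves with the bolt from dock y = 104 mm (shut) to 134 mm (drawn), at dock x = -42.5 mm. Guides and bolt straps beneath it are at most 34 mm high.
- label_roll: Roll of white labels, 72 mm across, 40 mm high, lying flat; a bystander, leave it. Origin at the centre of its underside.
- heat_sink_1: Finned aluminium heat sink, 34 x 34 x 17 mm; a bystander, leave it. Origin at the centre of its underside.
- heat_sink_2: Another such heat sink, 34 x 34 x 17 mm; a bystander, leave it.
- usb_stick: Black USB stick, 56 x 18 x 8 mm; a bystander, leave it. Origin at the centre of its underside.
- esd_brush: Black brush lying on the worktop, 195 x 22 x 14 mm, along its x; a bystander, leave it.
- tweezers: Steel tweezers lying on the worktop, 130 x 13 x 6 mm, along their x; a bystander, leave them.
- mug: Dark mug, 82 mm across, 119 mm with its handle, 107 mm high; a bystander, leave it. Origin under its middle.
- screw_box: Small carton of screws, 45 x 70 x 22 mm; a bystander, leave it. Origin at the centre of its underside.

How it is judged:
By the outcome, as a careful person would: the job done as asked, in the order asked, and still so for the second after the job is handed in, with the robot touching nothing.
It also fails if it takes over 67 s, if anything falls off the work surface, if the arm or the gripper's body presses on something with over 40 N, if the wrist force passes 120 N, or if a joint passes its speed limit or range.

## Robot

A 7-joint arm with a two-finger parallel gripper is mounted at the origin on a cart in front of the work surface, level with it; the furniture and walls round the work are solid. World frame = base frame: x ahead of the robot, y to its left, z up, the work surface at z = 0. Lengths are in m, angles in rad, forces in N, time in s.
With the tool pointing down it reaches from about 0.425 to 1.025 m from the base axis. Payload 9.4 kg.
Tool frame: the origin (TCP) lies at the very end of the fingers, on their centre line; the grasp point (between the pads) lies 19 mm behind it; z points along the fingers, y is the line along which they close (so a half turn about z gives the same grasp; the last joint's range is limited). The gripper opens to 85 mm and grips with 20 to 120 N. Pads are 22 mm wide; open, the fingers measure 114 mm over their backs; the gripper's body (76 mm by 85 mm) begins 54 mm behind the grasp point. The pads swing forward as they close: fully open they stand 13 mm farther back than shut.
Start: joints at [1.054, 0.599, -0.003, 1.599, 0.002, 0.943, -0.08], TCP at [0.309, -0.656, 0.231] pointing down, gripper open.
Joint ranges: [-2.57, 2.57], [-0.35, 1.97], [-1.29, 1.29], [0.11, 2.56], [-1.05, 4.19], [0.11, 1.86], [-2.63, 2.63]. Speed limits (rad/s): [2.22, 2.22, 3.01, 3.01, 3.14, 3.14, 3.14].

## Interface

Orientations are given as a 3x3 rotation matrix whose columns are the frame's x, y, z axes.
In Python, from station import env gives the robot as it stands. The module is installed in compiled form; this text tells all that it offers.
- The arm moves only by the tool move_arm, never from a script. Its argument "increments" is a list of rows, each a list of 3 entries, a list of its own where there are three numbers: the gripper command: -1 is shut, 1 is fully open, values between are in proportion, then the shift along the tool's x, y, z in mm, then the turn about the tool's z in degrees. A call has 1 to 8 rows; each row is the pose to reach, as a shift and turn from the pose commanded when the call began, along the tool's axes at that moment; what a row does not reach only later rows make up. A row lasts 1/10 s, in which the tool goes at most 50 mm and 8.59 degrees, less where a joint would pass 70% of its speed; a pose out of reach is approached as far as the arm can. A call with a gripper value outside its range is refused whole. The fingers move at their own pace and stop on an object; the grip force is fixed at half the most. Time passes only in rows, so rows that repeat a pose let the fingers close. It gives the time, the measured TCP pose, the force, the opening and the grip force at its end, in the units of the state.
- env.read_state(): the state, without advancing time (a new reading comes with each control period).
- env.grab_frame(name): name is "side" or "top" or "wrist"; returns a dict with "color" (384x512x3 uint8, blue, green, red), "camera_matrix" (3x3 intrinsics, pixels), "k1" (the pictures are not rectified: a ray, as slopes to the right and down, at radius r is drawn at 1 + k1 r^2 times it, then the intrinsics apply), "eye" and "rotation" of the camera in the world; the wrist camera has in their place "tool_from_camera" (4x4, takes a point from camera to tool coordinates, whose origin is the TCP and whose axes are the flange's). Camera axes: x right, y down, z forward; pixel columns grow to the right and rows downward; lengths in m; the calibration is good to about 2 mm. A picture is of the moment at which its call begins: read the wrist's pose just before it. There is no depth.
- env.close_job(): hands the job in; it is judged then, once.
The state is a dict: "time": time; "joint_positions": joint angles; "dq": joint speeds; "joint_torque": joint torques, N m; "tool_pos": TCP position; "orientation": TCP orientation; "wrist_force": force on the tool from outside, world axes, zero at the start; "moment": the same for the moment, N m; "grip_width": finger opening in m; "grip_force": force on a finger pad.
Only numpy, scipy, OpenCV 4.12 (cv2) and the standard library are available. Lean on these libraries where they do the work, as an engineer would, in place of code of your own. Each camera call takes 0.05 s, during which the arm holds its last target. There are 200 camera calls.

## Working session

There is one attempt and no reset: what is moved stays moved. The work goes in short steps, Python scripts to look and compute and a tool call to move; the robot and the scene stay as the last step left them, time stands still between calls to the robot, and variables do not carry over. Pictures are saved under pics/ and viewed, at most 10 in all, crops included, and the job is handed in when it is done.

Besides the shell and the picture viewer there is one more tool, called after ">>>" by a JSON object that holds its "api" and its "payload", one argument or row to a line. move_arm: Moves the arm, as the interface text tells. Its arguments: {"type":"object","properties":{"increments":{"type":"array","items":{"type":"array"}}},"required":["increments"]}

```bash
mkdir -p pics
cat > h.py <<'E'
import numpy as np, cv2
from station import env
def snap(name,fn):
    s=env.read_state(); f=env.grab_frame(name); cv2.imwrite('pics/'+fn,f['color']); return s,f
def pose(s,f):
    if 'eye' in f: return np.array(f['eye']),np.array(f['rotation'])
    T=np.array(f['tool_from_camera']); R=np.array(s['orientation'])
    return np.array(s['tool_pos'])+R@T[:3,3], R@T[:3,:3]
def pix2w(s,f,uv,z):
    e,R=pose(s,f); K=np.array(f['camera_matrix'])
    p=cv2.undistortPoints(np.array(uv,float).reshape(-1,1,2),K,np.array([f['k1'],0,0,0.]))[:,0]
    out=[]
    for (a,b),zz in zip(p,np.broadcast_to(z,len(p))):
        d=R@[a,b,1]; out.append(e+d*(zz-e[2])/d[2])
    return np.array(out)
def w2pix(s,f,P):
    e,R=pose(s,f); c=(np.array(P,float)-e)@R
    return cv2.projectPoints(c.reshape(-1,1,3),np.zeros(3),np.zeros(3),np.array(f['camera_matrix']),np.array([f['k1'],0,0,0.]))[0][:,0]
E
python3 - <<'E'
from h import *
import pickle
for n in('top','side'):
    s,f=snap(n,n+'0.png'); pickle.dump((s,f),open(n+'0.pkl','wb'))
    print(n,np.round(f['eye'],3),np.round(f['rotation'],3).tolist(),f['k1'])
s=env.read_state(); print(s['time'],s['tool_pos'],np.round(s['orientation'],3),s['grip_width'],s['wrist_force'])
E
```

```text
top [ 0.394 -0.072  1.715] [[-0.01, -0.993, 0.119], [-1.0, 0.012, 0.016], [-0.018, -0.118, -0.993]] -0.07326504863176382
side [ 0.542 -1.302  0.628] [[1.0, 0.021, 0.012], [-0.002, -0.399, 0.917], [0.024, -0.917, -0.398]] -0.04590785707668433
0.1 [ 0.30849197 -0.65564937  0.2304878 ] [[ 0.905  0.426 -0.001]
 [ 0.426 -0.905  0.001]
 [-0.    -0.001 -1.   ]] 0.08535636838617883 [ 0.27286879 -0.15433272 -0.50712471]
```

View pics/top0.png

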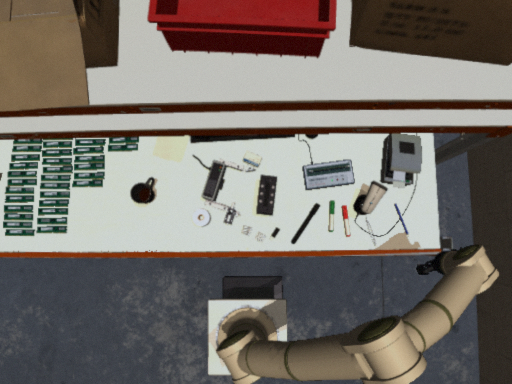

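View pics/side0.png

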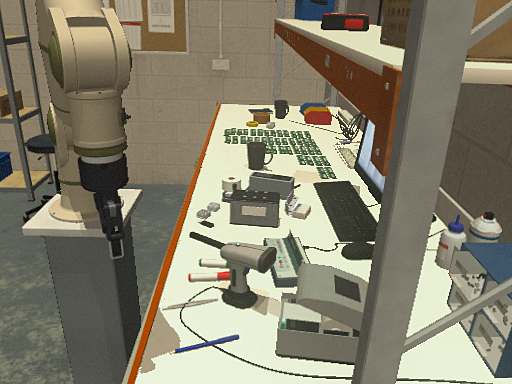

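Top: the pack is at about (267,195) and the dock at (215,180), with the bolt probably near (232,214). Side: the pack's white plate is at about (258,213). I'll enlarge both.

Run:
```python
import cv2,numpy as np
a=cv2.imread('pics/top0.png')[145:247,185:315]; b=cv2.imread('pics/side0.png')[150:250,185:335]
cv2.imwrite('pics/tc.png',cv2.resize(a,None,fx=6,fy=5.88,interpolation=cv2.INTER_CUBIC)); cv2.imwrite('pics/sc.png',cv2.resize(b,None,fx=5,fy=5,interpolation=cv2.INTER_CUBIC))
```

```text
(no output)
```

View pics/tc.png

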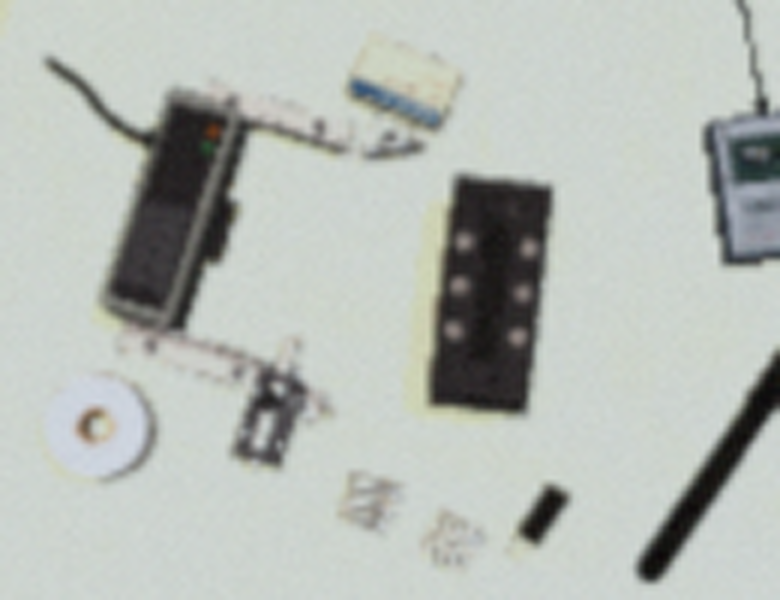

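View pics/sc.png

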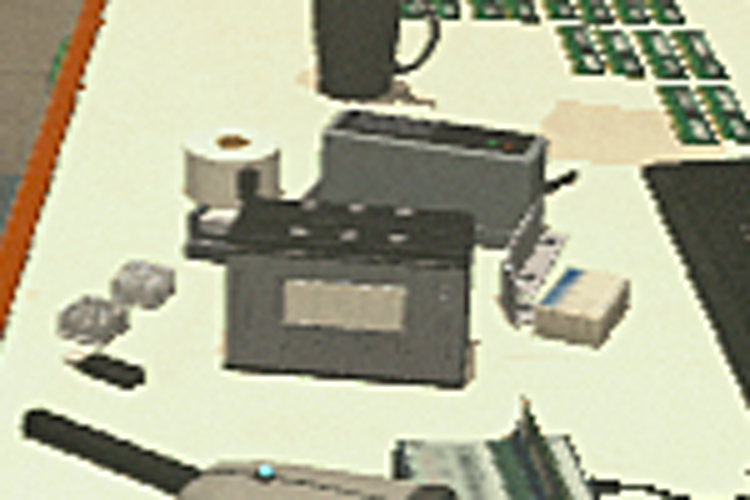

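The top crop shows the pack's top corners at (457,178), (552,187), (525,411) and (430,405). The housing top's front edge runs from (243,105) to (165,318). The bolt and stud are near (268,415). The roll, heat sinks and USB stick are to the robot side, and the carton is beside the far lead-in.

Run:
```python
from h import *
import pickle
s,f=pickle.load(open('top0.pkl','rb'))
def c(l): return [(185+u/6-.4,145+v/5.88-.4) for u,v in l]
p=pix2w(s,f,c([(457,178),(552,187),(525,411),(430,405)]),.094)
d=pix2w(s,f,c([(170,93),(243,105),(165,320),(103,300)]),.074)
o=pix2w(s,f,c([(268,415),(372,500),(455,537),(545,515),(405,80),(100,425),(330,405),(425,148)]),[.03,.017,.017,.008,.022,.04,.034,.034])
for n,x in(('pack',p),('dock',d),('oth',o)): print(n,np.round(x,4).tolist())
pc=p.mean(0); yb=(p[2]+p[3]-p[0]-p[1]); print(pc,'pack yaw of x',np.degrees(np.arctan2(-yb[0],yb[1])))
yd=d[2]+d[3]-d[0]-d[1]; print('dock',np.degrees(np.arctan2(-yd[0],yd[1])), (d[1]+d[2])/2)
```

```text
pack [[0.6425, -0.065, 0.094], [0.6357, -0.1273, 0.094], [0.4859, -0.1074, 0.094], [0.4906, -0.0457, 0.094]]
dock [[0.7068, 0.1266, 0.074], [0.6978, 0.0776, 0.074], [0.5511, 0.1295, 0.074], [0.5651, 0.1708, 0.074]]
oth [[0.4887, 0.0649, 0.03], [0.4298, -0.0045, 0.017], [0.4038, -0.0605, 0.017], [0.4184, -0.1219, 0.008], [0.7238, -0.0296, 0.022], [0.4824, 0.1775, 0.04], [0.4949, 0.0227, 0.034], [0.6732, -0.0432, 0.034]]
[ 0.56368823 -0.08634184  0.094     ] pack yaw of x 82.61205441904137
dock 71.57017438972103 [0.62444377 0.10354758 0.074     ]
```

>>> {"api": "move_arm", "payload": {
  "increments": [
    [-1,[240,-275,-40],-46],
    [-1,[240,-275,-40],-46],
    [-1,[240,-275,-40],-46],
    [-1,[240,-275,-40],-46],
    [-1,[240,-275,-40],-46],
    [-1,[240,-275,-40],-46],
    [-1,[240,-275,-40],-46],
    [-1,[240,-275,-40],-46]
  ]
}}

```text
time: 0.9
tool_pos: [0.4099, -0.3002, 0.2718]
orientation: [[0.317, 0.948, 0.001], [0.948, -0.317, 0.001], [0.001, 0.0, -1.0]]
wrist_force: [0.4, 0.1, -0.8]
grip_width: -0.0
grip_force: 0.0
```

Run:
```python
from h import *
s=env.read_state(); f=env.grab_frame('wrist'); R=s['orientation']
print(np.round(f['tool_from_camera'],3)); print(np.round(R,3),s['tool_pos'],f['camera_matrix'],s['joint_positions'])
print(np.array(R).T@(np.array([.535,-.03,.29])-s['tool_pos'])*1000, np.degrees(np.arctan2(R[1][0],R[0][0])))
```

```text
[[ 0.    -0.947 -0.321  0.081]
 [ 1.     0.001 -0.    -0.001]
 [ 0.001 -0.321  0.947 -0.142]
 [ 0.     0.     0.     1.   ]]
[[ 0.317  0.948  0.001]
 [ 0.948 -0.317  0.001]
 [ 0.001  0.    -1.   ]] [ 0.4099484  -0.30017185  0.27184471] [[291.49048592   0.         255.24988517]
 [  0.         291.49048592 193.31925126]
 [  0.           0.           1.        ]] [ 0.74858351  0.30346466 -0.29206103  2.02895435  0.11575529  0.82457204
  0.06761743]
[295.90836718  32.89696685 -17.78690741] 71.50578991766764
```

>>> {"api": "move_arm", "payload": {
  "increments": [
    [-1,[49,10,0],0],
    [-1,[98,20,10],0],
    [-1,[147,30,20],0],
    [-1,[195,40,28],0],
    [-1,[243,49,38],0],
    [-1,[291,58,48],0],
    [-1,[338,67,58],0],
    [-1,[380,75,68],0]
  ]
}}

```text
time: 1.75
tool_pos: [0.6032, 0.0325, 0.2024]
orientation: [[0.322, 0.947, -0.0], [0.947, -0.322, 0.0], [-0.0, -0.0, -1.0]]
wrist_force: [0.1, -0.5, 0.4]
grip_width: -0.0001
grip_force: 0.0
```

Run:
```python
from h import *
import pickle
s,f=snap('wrist','w1.png'); s=env.read_state(); pickle.dump((s,f),open('w1.pkl','wb')); print(s['time'],s['tool_pos'])
cv2.imwrite('pics/w1b.png',cv2.resize(f['color'],(800,600),interpolation=cv2.INTER_CUBIC))
```

```text
1.8 [0.60563596 0.0404291  0.20122184]
```

View pics/w1b.png

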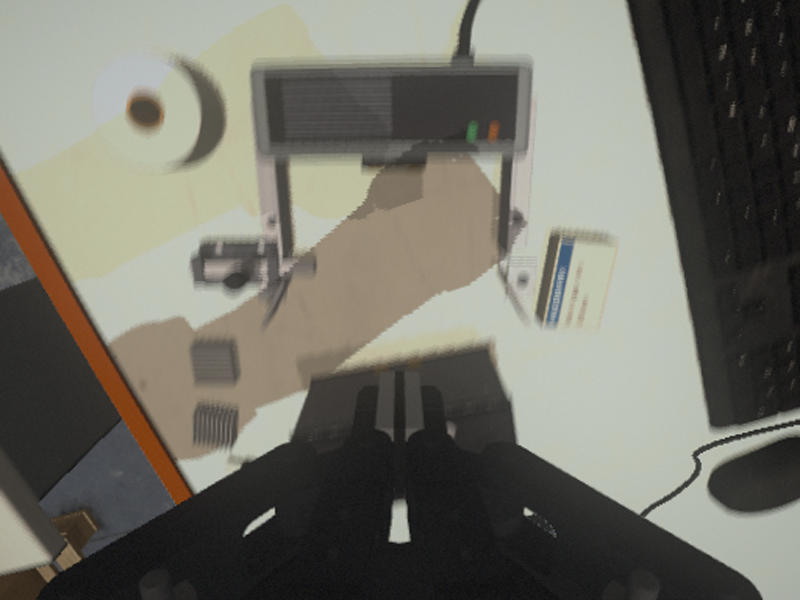

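The wrist view shows everything, but with motion blur: stud near (237,275), housing front edge at v≈152, pack ahead of the fingers. I'll retake it now that the arm is still.

Run:
```python
from h import *
import pickle
env.grab_frame('wrist');env.grab_frame('wrist')
s,f=snap('wrist','w2.png'); print(s['time'],s['tool_pos'],env.read_state()['tool_pos']); pickle.dump((s,f),open('w2.pkl','wb'))
cv2.imwrite('pics/w2b.png',cv2.resize(f['color'][20:320,100:400],(600,600),interpolation=cv2.INTER_CUBIC))
```

```text
1.9 [0.60269748 0.03365363 0.20189065] [0.60206829 0.03119044 0.20227933]
```

View pics/w2b.png

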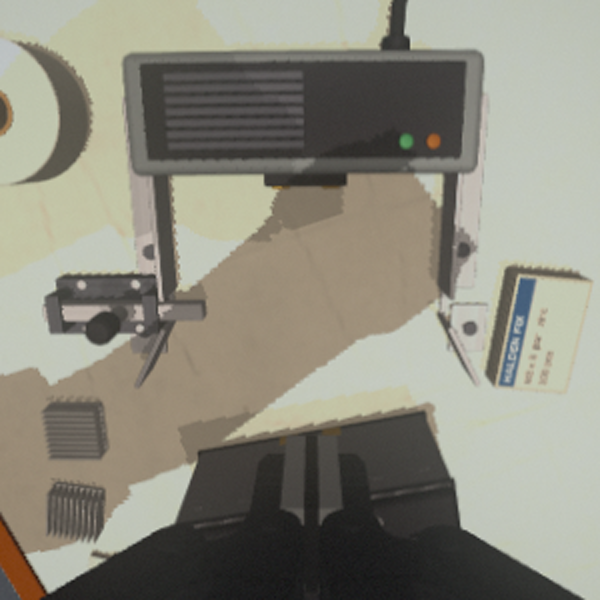

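The stud cap is at crop (99,326), the bolt end at (205,302), the housing front top corners at (127,172) and (482,172), and the pack's front top corners at (200,452) and (432,410).

Run:
```python
from h import *
import pickle
s,f=pickle.load(open('w2.pkl','rb'))
def c(l): return [(100+u/2-.25,20+v/2-.25) for u,v in l]
d=pix2w(s,f,c([(124,55),(482,54),(482,172),(127,172)]),.074)
g=pix2w(s,f,c([(171,290),(439,297)]),[.034,.034])
st=pix2w(s,f,c([(99,326),(205,303),(205,318)]),[.066,.028,.0215])
pk=pix2w(s,f,c([(200,452),(432,410)]),.094)
yd=d[3]-d[2]+d[0]-d[1]; yaw=np.arctan2(-yd[0],yd[1]); X=np.array([np.cos(yaw),np.sin(yaw)]);Y=np.array([-X[1],X[0]])
O=((d[2]+d[3])/2)[:2]-.0335*X
print('dock O',O,'yaw',np.degrees(yaw))
for n,a in(('hous',d),('guide',g),('stud/end',st),('pack',pk)): print(n,np.round(np.c_[(a[:,:2]-O)@X,(a[:,:2]-O)@Y]*1000,1).tolist())
q=pk[0]-pk[1]; print('packyaw',np.degrees(np.arctan2(-q[0],q[1])),np.linalg.norm(q), 'stud w',st[0])
s=env.read_state(); p=np.array(s['tool_pos']); R=np.array(s['orientation'])
print('tcp dock',(p[:2]-O)@X,(p[:2]-O)@Y,p[2],'toolyaw',np.degrees(np.arctan2(R[1,0],R[0,0])))
```

```text
dock O [0.61138827 0.0721885 ] yaw 71.53704185598582
hous [[81.8, 76.5], [82.0, -75.6], [33.4, -79.5], [33.6, 79.5]]
guide [[-29.9, 73.6], [-33.9, -72.9]]
stud/end [[-40.9, 103.4], [-38.8, 56.5], [-49.4, 58.2]]
pack [[-96.2, 50.8], [-73.8, -60.0]]
packyaw 82.95253131412505 0.1130723833237278 stud w [0.50036602 0.06617381 0.066     ]
tcp dock -0.041839393929491694 -0.004143479177197561 0.20227932869977208 toolyaw 71.3113840573252
```

Run:
```python
from h import *
import pickle
s,f=pickle.load(open('w2.pkl','rb'))
c=lambda l:[(100+u/2-.25,20+v/2-.25) for u,v in l]
pk=pix2w(s,f,c([(200,452),(432,410)]),.0)
O=np.array([.6114,.0722]);yaw=np.radians(71.54); X=np.array([np.cos(yaw),np.sin(yaw)]);Y=np.array([-X[1],X[0]])
q=pk[0]-pk[1]; print('packyaw',np.degrees(np.arctan2(-q[0],q[1])),np.linalg.norm(q),np.round(np.c_[(pk[:,:2]-O)@X,(pk[:,:2]-O)@Y]*1000,1))
print(pix2w(s,f,c([(458,480)]),.08))
```

```text
packyaw 82.95253131412505 0.15553825237728128 [[-148.1   71.3]
 [-117.4  -81.2]]
[[ 0.64871747 -0.06720731  0.08      ]]
```

>>> {"api": "move_arm", "payload": {
  "increments": [
    [-1,[0,-38,20],0],
    [-1,[0,-76,55],0],
    [-1,[0,-76,95],0],
    [-1,[0,-76,130],0],
    [-1,[0,-76,150],0],
    [-1,[0,-76,156],0],
    [-1,[0,-76,156],0],
    [-1,[0,-76,156],0]
  ]
}}

```text
time: 2.75
tool_pos: [0.5308, 0.0543, 0.0483]
orientation: [[0.323, 0.946, 0.001], [0.946, -0.323, -0.0], [0.0, 0.001, -1.0]]
wrist_force: [-0.8, 0.9, -0.1]
grip_width: -0.0001
grip_force: 0.0
```

```bash
cat >> h.py <<'E'
O=np.array([.6114,.0722]);yaw=np.radians(71.54); X=np.array([np.cos(yaw),np.sin(yaw)]);Y=np.array([-X[1],X[0]])
def st():
    s=env.read_state();p=np.array(s['tool_pos']);R=np.array(s['orientation']);F=np.array(s['wrist_force'])
    print('t',s['time'],'dock mm',np.round([(p[:2]-O)@X*1e3,(p[:2]-O)@Y*1e3,p[2]*1e3],1),'yaw rel',round(np.degrees(np.arctan2(R[1,0],R[0,0])-yaw),2),'F',np.round([F[:2]@X,F[:2]@Y,F[2]],1))
E
python3 - <<'E'
from h import *
st(); s,f=snap('wrist','w3.png'); cv2.imwrite('pics/w3b.png',cv2.resize(f['color'],(768,576)))
E
```

```text
t 2.75 dock mm [-42.5  70.8  48.3] yaw rel -0.41 F [ 0.6  1.1 -0.1]
```

View pics/w3b.png

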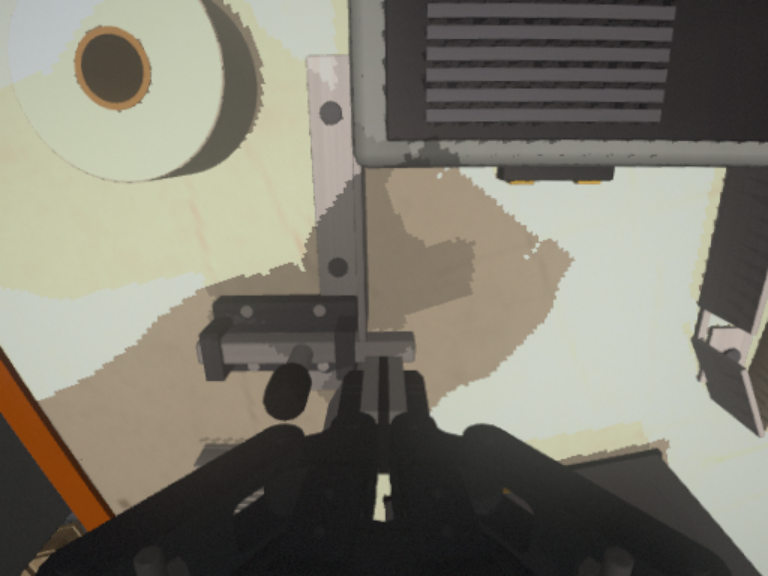

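The closed fingers stand beside the stud cap at (288,390), on its inner side and level with it. Next I draw the bolt.

>>> {"api": "move_arm", "payload": {
  "increments": [
    [-1,[0,-7,1],0],
    [-1,[0,-14,1],0],
    [-1,[0,-20,1],0],
    [-1,[0,-25,1],0],
    [-1,[0,-30,1],0],
    [-1,[0,-35,1],0],
    [-1,[0,-39,1],0],
    [-1,[0,-41,1],0]
  ]
}}

```text
time: 3.6
tool_pos: [0.4915, 0.0684, 0.0463]
orientation: [[0.322, 0.947, 0.001], [0.947, -0.322, 0.0], [0.0, 0.001, -1.0]]
wrist_force: [5.7, -4.3, 0.4]
grip_width: 0.0002
grip_force: 3.7
```

```bash
python3 -c "
from h import *
st()"
```

```text
t 3.6 dock mm [-41.6 112.5  46.3] yaw rel -0.33 F [-2.3 -6.8  0.4]
```

>>> {"api": "move_arm", "payload": {
  "increments": [
    [-1,[0,-2,0],0],
    [-1,[0,-3,0],0],
    [-1,[0,-4,0],0],
    [-1,[0,-4,0],0]
  ]
}}

```text
time: 4.0
tool_pos: [0.4913, 0.0686, 0.0465]
orientation: [[0.324, 0.946, 0.006], [0.946, -0.324, 0.0], [0.002, 0.005, -1.0]]
wrist_force: [12.7, -7.2, -3.9]
grip_width: -0.0001
grip_force: 6.9
```

```bash
python3 -c "
from h import *
st()"
```

```text
t 4.0 dock mm [-41.5 112.8  46.5] yaw rel -0.47 F [ -2.8 -14.4  -3.9]
```

Bolt is at its stop: force climbs with no more motion. Now I go up and round behind the pack with the fingers partly open.

>>> {"api": "move_arm", "payload": {
  "increments": [
    [-1,[0,10,-10],0],
    [-1,[0,15,-55],0],
    [-1,[-20,30,-95],0],
    [-0.5,[-60,50,-105],0],
    [-0.3,[-105,68,-105],0],
    [-0.3,[-145,90,-105],0],
    [-0.3,[-185,110,-105],-0.4],
    [-0.3,[-208,118,-100],-0.4]
  ]
}}

```text
time: 4.8
tool_pos: [0.5322, -0.1693, 0.1462]
orientation: [[0.319, 0.948, 0.0], [0.948, -0.319, -0.001], [-0.001, 0.0, -1.0]]
wrist_force: [0.7, 0.5, -0.2]
grip_width: 0.0297
grip_force: 0.0
```

>>> {"api": "move_arm", "payload": {
  "increments": [
    [-0.3,[0,0,0],0],
    [-0.3,[0,0,20],0],
    [-0.3,[0,0,20],0]
  ]
}}

```text
time: 5.1
tool_pos: [0.5307, -0.1642, 0.1245]
orientation: [[0.315, 0.949, -0.004], [0.949, -0.315, 0.002], [0.0, -0.004, -1.0]]
wrist_force: [-0.5, 0.3, -0.7]
grip_width: 0.0298
grip_force: 0.0
```

Run:
```python
from h import *
st(); s,f=snap('wrist','w4.png'); s2,f2=snap('top','t4.png'); print(s['grip_width'])
a=cv2.resize(f['color'],(450,338)); b=cv2.resize(f2['color'][145:235,190:310],(450,338),interpolation=cv2.INTER_CUBIC)
cv2.imwrite('pics/c4.png',np.vstack([a,b])[:,:][:600])
```

```text
t 5.1 dock mm [-249.7    1.7  124.5] yaw rel 0.11 F [ 0.1  0.5 -0.7]
0.02982973836963728
```

View pics/c4.png

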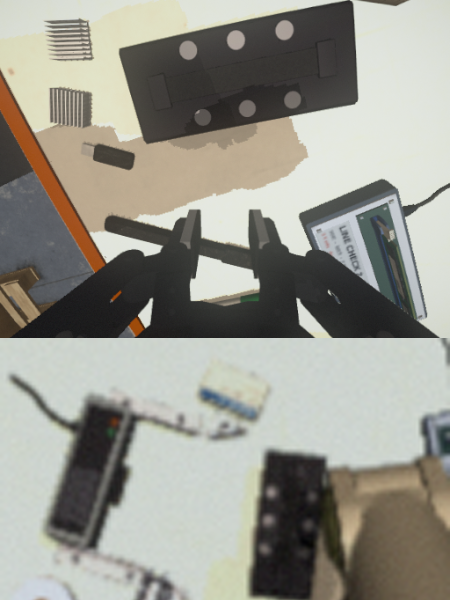

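The wrist view (upper) shows the pack's top corners at (121,48), (354,2), (357,100) and (145,142). The brush runs (105,222)–(255,262) and passes near the fingertips, so I'll compute clearances.

Run:
```python
from h import *
s=env.read_state(); f=env.grab_frame('wrist')
c=lambda l:[(u*512/450,v*384/338) for u,v in l]
z=[.094]*4+[.007,.007,.025,.008]
p=pix2w(s,f,c([(121,48),(354,2),(357,100),(145,142),(105,222),(255,262),(303,215),(130,160)]),z)[:,:2]
d=np.c_[(p-O)@X,(p-O)@Y]*1000
print(np.round(d,1).tolist()); e=d[0]+d[3]-d[1]-d[2]; print(d[:4].mean(0),np.degrees(np.arctan2(-e[0],e[1])))
st()
```

```text
[[-146.1, 66.8], [-119.3, -76.8], [-177.3, -87.0], [-206.5, 56.8], [-321.2, 141.5], [-375.9, -36.7], [-300.7, -83.0], [-245.1, 102.3]]
[-162.2886069   -10.01552436] 11.021754133394282
t 5.25 dock mm [-2.494e+02  1.000e-01  1.265e+02] yaw rel 0.14 F [ 0.8 -0.3  0.2]
```

>>> {"api": "move_arm", "payload": {
  "increments": [
    [-0.3,[8,10,15],-5],
    [-0.3,[18,22,45],-11],
    [-0.3,[25,22,75],-11],
    [-0.3,[25,22,92],-11],
    [-0.3,[25,22,98],-11],
    [-0.3,[25,22,98],-11],
    [-0.3,[25,22,98],-11],
    [-0.3,[25,22,98],-11]
  ]
}}

```text
time: 6.05
tool_pos: [0.5617, -0.1489, 0.0295]
orientation: [[0.129, 0.992, 0.002], [0.992, -0.129, -0.0], [-0.0, 0.002, -1.0]]
wrist_force: [0.3, 0.3, 0.3]
grip_width: 0.03
grip_force: 0.0
```

```bash
python3 -c "
from h import *
st()"
```

```text
t 6.05 dock mm [-225.4  -22.9   29.5] yaw rel 11.04 F [ 0.4 -0.2  0.3]
```

>>> {"api": "move_arm", "payload": {
  "increments": [
    [-0.3,[6,0,1],0],
    [-0.3,[12,0,1],0],
    [-0.3,[16,0,1],0],
    [-0.3,[19,0,1],0],
    [-0.3,[22,0,1],0],
    [-0.3,[25,0,1],0],
    [-0.3,[28,0,1],0],
    [-0.3,[31,0,1],0]
  ]
}}

```text
time: 6.85
tool_pos: [0.5648, -0.1201, 0.0276]
orientation: [[0.131, 0.991, -0.001], [0.991, -0.131, -0.003], [-0.003, -0.0, -1.0]]
wrist_force: [-2.2, -10.6, 6.5]
grip_width: 0.0301
grip_force: 2.4
```

```bash
python3 -c "
from h import *
st()
s=env.read_state();print(s['moment'],s['grip_width'])
f=env.grab_frame('wrist'); cv2.imwrite('pics/w5.png',f['color'])
f=env.grab_frame('side'); cv2.imwrite('pics/s5.png',f['color'])"
```

```text
t 6.85 dock mm [-197.1  -16.7   27.6] yaw rel 10.94 F [-10.7  -1.3   6.5]
[-1.64587434  0.2759983   0.02474034] 0.030110712983088872
```

>>> {"api": "move_arm", "payload": {
  "increments": [
    [-0.3,[4,0,0],0],
    [-0.3,[8,0,0],0],
    [-0.3,[12,0,0],0],
    [-0.3,[16,0,0],0],
    [-0.3,[20,-0.6,0],0.9],
    [-0.3,[24,-1.2,0],1.8],
    [-0.3,[28,-1.8,0],2.7],
    [-0.3,[32,-2.3,0],3.7]
  ]
}}

```text
time: 7.75
tool_pos: [0.5661, -0.088, 0.0276]
orientation: [[0.195, 0.981, -0.001], [0.981, -0.195, -0.003], [-0.003, -0.001, -1.0]]
wrist_force: [-3.2, -9.9, 7.9]
grip_width: 0.0297
grip_force: 2.1
```

Run:
```python
from h import *
st(); print(env.read_state()['moment'])
f=env.grab_frame('wrist')['color'];st()
b=env.grab_frame('side')['color'][140:250,170:340]
cv2.imwrite('pics/c6.png',np.vstack([cv2.resize(f,(440,330)),cv2.resize(b,(440,270),interpolation=cv2.INTER_CUBIC)]))
```

```text
t 7.75 dock mm [-166.3   -7.7   27.6] yaw rel 7.22 F [-10.4  -0.1   7.9]
[-1.64325956  0.5691069   0.14088559]
t 7.8 dock mm [-165.3   -7.5   27.5] yaw rel 7.2 F [-10.2  -0.7   7.5]
```

View pics/c6.png

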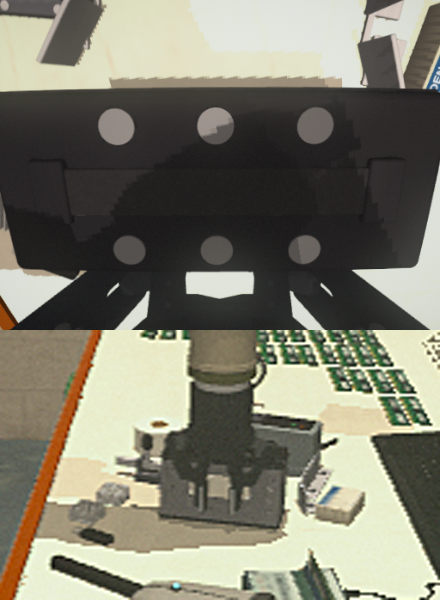

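The pack stands square to the fingers. Its top corners are at about (0,92), (437,88), (418,268) and (18,267), and the lead-ins are ahead at (60,30) and (385,60).

Run:
```python
from h import *
s=env.read_state(); f=env.grab_frame('wrist'); k=512/440
p=pix2w(s,f,[(u*k,v*k) for u,v in [(1,92),(437,88),(418,268),(18,267)]],.094)[:,:2]
d=np.c_[(p-O)@X,(p-O)@Y]*1000; print(np.round(d,1).tolist(),d.mean(0)); e=d[0]+d[3]-d[1]-d[2]; print(np.degrees(np.arctan2(-e[0],e[1])), np.linalg.norm(p[0]-p[1]),np.linalg.norm(p[1]-p[2]))
st()
```

```text
[[-94.8, 68.8], [-77.0, -61.5], [-141.6, -81.8], [-161.2, 72.9]] [-118.63627184   -0.38078955]
7.487978034625587 0.13155550171408464 0.06773510166143092
t 7.9 dock mm [-165.4   -7.6   27.5] yaw rel 7.29 F [-7.3  0.2  4.3]
```

>>> {"api": "move_arm", "payload": {
  "increments": [
    [-0.3,[5,-0.6,0],0.9],
    [-0.3,[10,-1.2,0],1.8],
    [-0.3,[15,-1.7,0],2.7],
    [-0.3,[20,-2.1,0],3.7],
    [-0.3,[25,-2.5,0],4.6],
    [-0.3,[30,-2.7,0],5.5],
    [-0.3,[35,-2.9,0],6.4],
    [-0.3,[40,-3,0],7.3]
  ]
}}

```text
time: 8.7
tool_pos: [0.5701, -0.0486, 0.0275]
orientation: [[0.318, 0.948, -0.003], [0.948, -0.318, -0.003], [-0.004, -0.002, -1.0]]
wrist_force: [-5.0, -9.8, 9.1]
grip_width: 0.0297
grip_force: 2.4
```

```bash
python3 -c "
from h import *
st()"
```

```text
t 8.7 dock mm [-127.6    0.9   27.5] yaw rel -0.1 F [-10.9   1.6   9.1]
```

>>> {"api": "move_arm", "payload": {
  "increments": [
    [-0.3,[4,0,0],0],
    [-0.3,[8,0,0],0],
    [-0.3,[12,0,0],0],
    [-0.3,[16,0,0],0],
    [-0.3,[20,0,0],0],
    [-0.3,[24,0,0],0],
    [-0.3,[28,0,0],0],
    [-0.3,[32,0,0],0]
  ]
}}

```text
time: 9.5
tool_pos: [0.5805, -0.0183, 0.0275]
orientation: [[0.318, 0.948, -0.003], [0.948, -0.318, -0.003], [-0.004, -0.001, -1.0]]
wrist_force: [-3.8, -11.4, 8.9]
grip_width: 0.0302
grip_force: 2.4
```

```bash
python3 -c "
from h import *
st()"
```

```text
t 9.5 dock mm [-95.7   0.7  27.5] yaw rel -0.09 F [-12.   -0.    8.9]
```

>>> {"api": "move_arm", "payload": {
  "increments": [
    [-0.3,[4,0,0],0],
    [-0.3,[8,0,0],0],
    [-0.3,[12,0,0],0],
    [-0.3,[16,0,0],0],
    [-0.3,[20,0,0],0],
    [-0.3,[24,0,0],0],
    [-0.3,[28,0,0],0],
    [-0.3,[32,0,0],0]
  ]
}}

```text
time: 10.3
tool_pos: [0.5905, 0.0118, 0.0275]
orientation: [[0.318, 0.948, -0.003], [0.948, -0.318, -0.004], [-0.004, -0.001, -1.0]]
wrist_force: [-3.6, -10.7, 8.9]
grip_width: 0.0295
grip_force: 2.4
```

```bash
python3 -c "
from h import *
st()"
```

```text
t 10.3 dock mm [-63.9   0.7  27.5] yaw rel -0.09 F [-11.3  -0.    8.9]
```

>>> {"api": "move_arm", "payload": {
  "increments": [
    [-0.3,[3,0,0],0],
    [-0.3,[6,0,0],0],
    [-0.3,[9,0,0],0],
    [-0.3,[11,0,0],0],
    [-0.3,[13,0,0],0],
    [-0.3,[15,0,0],0],
    [-0.3,[17,0,0],0],
    [-0.3,[18,0,0],0]
  ]
}}

```text
time: 11.1
tool_pos: [0.596, 0.0283, 0.0275]
orientation: [[0.318, 0.948, -0.003], [0.948, -0.318, -0.004], [-0.005, -0.002, -1.0]]
wrist_force: [-4.4, -13.0, 10.9]
grip_width: 0.0298
grip_force: 3.2
```

```bash
python3 -c "
from h import *
st()"
```

```text
t 11.1 dock mm [-46.5   0.7  27.5] yaw rel -0.1 F [-13.7   0.   10.9]
```

Contact slide is felt (+2 N). I go on gently to the stop.

>>> {"api": "move_arm", "payload": {
  "increments": [
    [-0.3,[1,0,0],0],
    [-0.3,[2,0,0],0],
    [-0.3,[3,0,0],0],
    [-0.3,[4,0,0],0],
    [-0.3,[5,0,0],0],
    [-0.3,[5,0,0],0]
  ]
}}

```text
time: 11.7
tool_pos: [0.5962, 0.0289, 0.0277]
orientation: [[0.321, 0.947, -0.006], [0.947, -0.321, -0.009], [-0.01, -0.003, -1.0]]
wrist_force: [-7.5, -25.0, 17.5]
grip_width: 0.0302
grip_force: 1.3
```

```bash
python3 -c "
from h import *
st()"
```

```text
t 11.7 dock mm [-45.9   0.7  27.7] yaw rel -0.24 F [-26.1  -0.8  17.5]
```

Home: force doubled with no motion. Now I back off, shut the fingers, rise, and take a look.

>>> {"api": "move_arm", "payload": {
  "increments": [
    [-0.3,[-10,0,0],0],
    [-0.3,[-30,0,0],0],
    [-0.3,[-55,0,0],0],
    [-0.6,[-65,0,-35],0],
    [-1,[-65,0,-80],0],
    [-1,[-65,0,-120],0],
    [-1,[-40,-30,-130],0],
    [-1,[-40,-30,-130],0]
  ]
}}

```text
time: 12.5
tool_pos: [0.557, 0.0127, 0.1595]
orientation: [[0.311, 0.95, 0.003], [0.95, -0.311, 0.003], [0.004, 0.002, -1.0]]
wrist_force: [0.4, 0.2, 0.0]
grip_width: 0.0001
grip_force: 0.0
```

>>> {"api": "move_arm", "payload": {
  "increments": [
    [-1,[40,-20,0],0],
    [-1,[40,-20,-20],0],
    [-1,[40,-20,-20],0],
    [-1,[40,-20,-20],0]
  ]
}}

```text
time: 12.9
tool_pos: [0.5517, 0.0524, 0.177]
orientation: [[0.315, 0.949, 0.0], [0.949, -0.315, 0.0], [0.0, 0.0, -1.0]]
wrist_force: [-0.5, -0.7, -0.4]
grip_width: -0.0003
grip_force: 0.0
```

Run:
```python
from h import *
import pickle
env.grab_frame('side'); st(); s,f=snap('wrist','w7.png'); st(); pickle.dump((s,f),open('w7.pkl','wb'))
cv2.imwrite('pics/w7b.png',cv2.resize(f['color'],(800,600),interpolation=cv2.INTER_CUBIC))
```

```text
t 12.95 dock mm [-38.3  50.4 176.6] yaw rel 0.04 F [-0.9 -0.3 -0.1]
t 13.0 dock mm [-38.5  50.4 176.4] yaw rel 0.01 F [-0.9 -0.7 -0.3]
```

View pics/w7b.png

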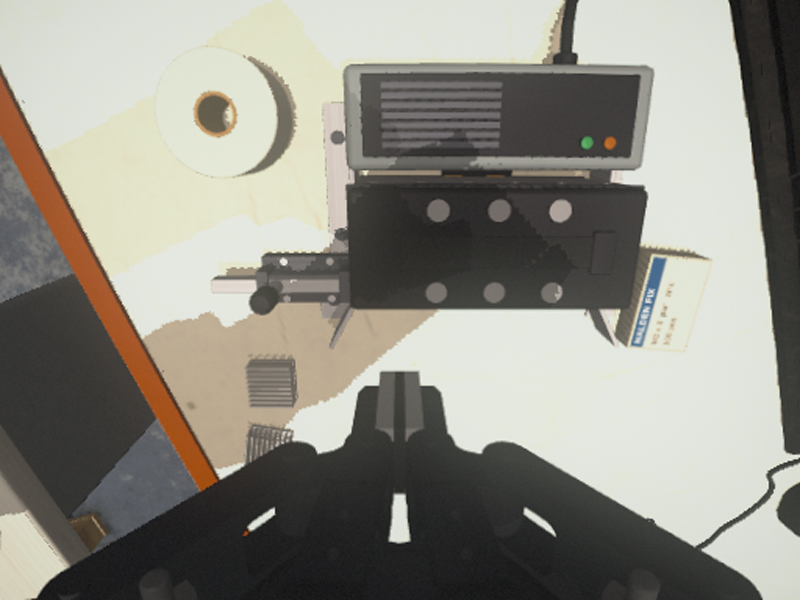

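The pack sits between the guides: front top edge at v≈185, rear at v≈308, housing front edge at v≈170, drawn stud at (263,300). I'll check its depth numerically.

Run:
```python
from h import *
import pickle
s,f=pickle.load(open('w7.pkl','rb'))
p=pix2w(s,f,[((u+.5)*.64-.5,(v+.5)*.64-.5) for u,v in [(348,184),(646,187),(633,308),(352,308),(346,168),(642,170),(263,298)]],[.094]*4+[.074]*2+[.066])[:,:2]
print(np.round(np.c_[(p-O)@X,(p-O)@Y]*1000,1).tolist())
g=cv2.cvtColor(f['color'],cv2.COLOR_BGR2GRAY)
for u in (270,300,350,380):print(u,g[100:130,u].tolist(),g[190:205,u].tolist())
```

```text
[[27.0, 75.9], [26.6, -69.2], [-36.0, -72.8], [-36.2, 75.9], [33.7, 78.9], [33.8, -76.3], [-40.0, 131.2]]
270 [91, 103, 104, 104, 99, 96, 89, 85, 85, 132, 140, 140, 75, 64, 66, 66, 78, 51, 48, 49, 38, 40, 40, 45, 46, 46, 47, 47, 47, 47] [61, 62, 62, 64, 63, 64, 64, 81, 141, 168, 168, 170, 171, 171, 173]
300 [88, 104, 103, 103, 120, 106, 90, 78, 62, 42, 40, 38, 39, 61, 65, 64, 76, 52, 45, 53, 35, 35, 36, 40, 45, 45, 46, 44, 44, 44] [64, 66, 67, 68, 69, 68, 69, 106, 199, 230, 230, 230, 229, 229, 230]
350 [99, 159, 160, 159, 156, 144, 135, 119, 107, 126, 139, 139, 113, 60, 66, 64, 63, 60, 58, 55, 42, 41, 45, 51, 57, 61, 60, 60, 60, 60] [115, 115, 113, 93, 71, 69, 70, 108, 199, 229, 230, 230, 229, 229, 230]
380 [77, 149, 159, 157, 156, 146, 137, 129, 94, 72, 77, 75, 75, 73, 71, 69, 66, 67, 57, 62, 45, 49, 50, 54, 59, 61, 63, 62, 63, 60] [71, 73, 73, 72, 73, 75, 73, 74, 84, 91, 91, 92, 92, 92, 93]
```

Run:
```python
from h import *
import pickle
s,f=pickle.load(open('w7.pkl','rb'))
for r,z in((112.5,0),(108.5,0),(116.5,.094),(117,.094),(120,.094),(197.3,.094),(108,.074),(106,.074)):
    p=pix2w(s,f,[(270,r),(350,r)],z)[:,:2]; print(r,z,np.round((p-O)@X*1e3,1))
# model: front edge top/bottom, housing face top, rear top, slide face
def P(x,y,z): return [*(O+X*x+Y*y),z]
for n,a in dict(fb=(.0325,0,0),ft=(.0325,0,.094),rt=(-.0325,0,.094),ht=(.0335,0,.074),st=(-.0425,.134,.066),sb=(-.0425,.134,.046),pad=(.0255,0,.011)).items(): print(n,w2pix(s,f,[P(*a)])[0].round(1))
e,R=pose(s,f);print('cam dock',(e[:2]-O)@X,(e[:2]-O)@Y,e[2])
```

```text
112.5 0 [25.5 26.1]
108.5 0 [29.6 30.2]
116.5 0.094 [27.8 28.2]
117 0.094 [27.5 27.8]
120 0.094 [25.3 25.6]
197.3 0.094 [-36.5 -36.4]
108 0.074 [33.2 33.6]
106 0.074 [34.7 35.2]
fb [304.  105.8]
ft [323.9 110.4]
rt [318.1 192.8]
ht [318.5 107.8]
st [165.4 193.1]
sb [171.3 186.6]
pad [305.4 113.3]
cam dock 0.04323242458623327 0.05104174604616427 0.3188980053871164
```

The pack is about 4–6 mm short (worktop shows between it and the housing), so I'll push again, slightly higher so the gripper body surely clears the cover.

>>> {"api": "move_arm", "payload": {
  "increments": [
    [-0.5,[-30,25,0],0],
    [-0.5,[-52,50,20],0],
    [-0.5,[-52,50,60],0],
    [-0.5,[-52,50,105],0],
    [-0.5,[-52,50,135],0],
    [-0.5,[-52,50,145],0],
    [-0.5,[-52,50,145],0],
    [-0.5,[-52,50,145],0]
  ]
}}

```text
time: 13.8
tool_pos: [0.5832, -0.0129, 0.033]
orientation: [[0.316, 0.949, 0.001], [0.949, -0.316, 0.0], [0.0, 0.001, -1.0]]
wrist_force: [0.1, -0.5, 0.2]
grip_width: 0.0211
grip_force: 0.0
```

```bash
python3 -c "
from h import *
st()"
```

```text
t 13.8 dock mm [-89.6  -0.2  33. ] yaw rel 0.04 F [-0.4 -0.2  0.2]
```

>>> {"api": "move_arm", "payload": {
  "increments": [
    [-0.5,[8,0,0],0],
    [-0.5,[16,0,0],0],
    [-0.5,[24,0,0],0],
    [-0.5,[30,0,0],0],
    [-0.5,[35,0,0],0],
    [-0.5,[39,0,0],0],
    [-0.5,[42,0,0],0],
    [-0.5,[44,0,0],0]
  ]
}}

```text
time: 14.6
tool_pos: [0.5953, 0.0255, 0.0326]
orientation: [[0.318, 0.948, -0.003], [0.948, -0.318, -0.005], [-0.005, -0.001, -1.0]]
wrist_force: [-7.0, -14.7, 15.7]
grip_width: 0.0213
grip_force: 0.0
```

```bash
python3 -c "
from h import *
st()"
```

```text
t 14.6 dock mm [-49.4   0.5  32.6] yaw rel -0.07 F [-16.2   2.   15.7]
```

```bash
cat >> h.py <<'E'
def con():
    s=env.read_state();F=np.array(s['wrist_force']);M=np.array(s['moment'])
    r=np.cross(F,M)/(F@F); fx,rx=F[:2]@X,r[:2]@X; t=(.012-rx)/fx
    print('M',M.round(2),'contact below sensor mm',-(r+t*F)[2]*1e3,'lat',(r+t*F)[:2]@Y*1e3, 'F.M/|F||M|',F@M/np.linalg.norm(F)/np.linalg.norm(M))
E
python3 -c "
from h import *
st();con()"
```

```text
t 14.6 dock mm [-49.4   0.5  32.6] yaw rel -0.07 F [-16.2   2.   15.7]
M [-2.21  1.15  0.23] contact below sensor mm 163.51691072462688 lat 8.507406952701517 F.M/|F||M| 0.03950467891481991
```

>>> {"api": "move_arm", "payload": {
  "increments": [
    [-0.5,[0,0,-1],0],
    [-0.5,[0,0,-2],0],
    [-0.5,[0,0,-3],0],
    [-0.5,[0,0,-3],0]
  ]
}}

```text
time: 15.0
tool_pos: [0.5963, 0.0284, 0.0352]
orientation: [[0.316, 0.949, -0.001], [0.949, -0.316, -0.001], [-0.001, -0.001, -1.0]]
wrist_force: [-2.2, -4.3, 0.6]
grip_width: 0.0214
grip_force: 0.3
```

```bash
python3 -c "
from h import *
st();con()"
```

```text
t 15.0 dock mm [-46.3   0.5  35.2] yaw rel 0.03 F [-4.8  0.7  0.6]
M [-0.73  0.25  0.02] contact below sensor mm 158.38762909226529 lat 0.007372709228677559 F.M/|F||M| 0.14813802863142467
```

Easing the tool's downward bias freed the pack: push force fell to 5 N and it moved 3 mm. I'll back off, lower, and finish the push without downward bias.

>>> {"api": "move_arm", "payload": {
  "increments": [
    [-0.5,[-10,0,0],0],
    [-0.5,[-10,0,5],0],
    [-0.5,[-10,0,5],0],
    [-0.5,[-5,0,5],0],
    [-0.5,[-1,0,4.5],0],
    [-0.5,[1,0,4],0],
    [-0.5,[2,0,3.5],0],
    [-0.5,[3,0,3],0]
  ]
}}

```text
time: 15.8
tool_pos: [0.5966, 0.0295, 0.0317]
orientation: [[0.317, 0.948, -0.003], [0.948, -0.317, -0.003], [-0.004, -0.001, -1.0]]
wrist_force: [-1.9, -10.7, -5.2]
grip_width: 0.0213
grip_force: 2.7
```

```bash
python3 -c "
from h import *
st();con()"
```

```text
t 15.8 dock mm [-45.2   0.5  31.7] yaw rel -0.02 F [-10.7  -1.5  -5.2]
M [-2.29  0.13  0.1 ] contact below sensor mm 203.65229847289402 lat 19.089033719920575 F.M/|F||M| 0.08974725789828118
```

>>> {"api": "move_arm", "payload": {
  "increments": [
    [-0.5,[0,0,0.5],0],
    [-0.5,[1,0,1],0],
    [-0.5,[2,0,1],0],
    [-0.5,[3,0,1],0],
    [-0.5,[4,0,1],0],
    [-0.5,[4,0,1],0]
  ]
}}

```text
time: 16.4
tool_pos: [0.5964, 0.0293, 0.0312]
orientation: [[0.32, 0.948, -0.005], [0.948, -0.32, -0.008], [-0.009, -0.003, -1.0]]
wrist_force: [-6.1, -20.3, 9.0]
grip_width: 0.0215
grip_force: 0.5
```

```bash
python3 -c "
from h import *
st();con()"
```

```text
t 16.4 dock mm [-45.5   0.6  31.2] yaw rel -0.18 F [-21.2  -0.6   9. ]
M [-3.18  1.01  0.32] contact below sensor mm 162.8790990327768 lat 13.965068565440022 F.M/|F||M| 0.024056123924326264
```

>>> {"api": "move_arm", "payload": {
  "increments": [
    [-0.5,[-1,0,-0.5],0],
    [-0.5,[-2,0,-1],0],
    [-0.5,[-3,0,-1],0],
    [-0.5,[-4,0,-1],0],
    [-0.5,[-5,0,-1],0],
    [-0.5,[-5,0,-1],0]
  ]
}}

```text
time: 17.0
tool_pos: [0.5964, 0.0295, 0.0318]
orientation: [[0.316, 0.949, -0.002], [0.949, -0.316, -0.002], [-0.002, -0.001, -1.0]]
wrist_force: [-1.8, -6.1, -2.8]
grip_width: 0.021
grip_force: 2.5
```

```bash
python3 -c "
from h import *
st();con()"
```

```text
t 17.0 dock mm [-45.3   0.7  31.8] yaw rel 0.02 F [-6.4 -0.2 -2.8]
M [-1.37  0.2   0.01] contact below sensor mm 208.08025896888077 lat 13.956091862806792 F.M/|F||M| 0.13064511916942323
```

Position holds at −45.3 as the force drops. I release gently the rest of the way.

>>> {"api": "move_arm", "payload": {
  "increments": [
    [-0.5,[-1,0,0.5],0],
    [-0.5,[-2,0,0.5],0],
    [-0.5,[-3,0,0.5],0],
    [-0.5,[-4,0,0.5],0],
    [-0.5,[-6,0,0.5],0],
    [-0.5,[-8,0,0.5],0],
    [-0.5,[-11,0,0.5],0],
    [-0.5,[-15,0,0.5],0]
  ]
}}

```text
time: 17.8
tool_pos: [0.5928, 0.017, 0.0319]
orientation: [[0.315, 0.949, 0.001], [0.949, -0.315, 0.001], [0.001, 0.001, -1.0]]
wrist_force: [-0.1, -0.5, -0.2]
grip_width: 0.0213
grip_force: 0.0
```

```bash
python3 -c "
from h import *
st();con()"
```

```text
t 17.8 dock mm [-58.2   0.1  31.9] yaw rel 0.09 F [-0.5 -0.1 -0.2]
M [-0.04  0.02  0.04] contact below sensor mm 82.91901101110795 lat 51.828296541526576 F.M/|F||M| -0.4782920104560786
```

>>> {"api": "move_arm", "payload": {
  "increments": [
    [-0.5,[-25,0,0],0],
    [-0.5,[-35,0,-30],0],
    [-1,[-35,0,-75],0],
    [-1,[-35,-15,-115],0],
    [-1,[0,-50,-145],0],
    [-1,[20,-50,-145],0],
    [-1,[20,-50,-145],0],
    [-1,[20,-50,-145],0]
  ]
}}

```text
time: 18.6
tool_pos: [0.5515, 0.0516, 0.177]
orientation: [[0.315, 0.949, 0.001], [0.949, -0.315, -0.0], [0.0, 0.001, -1.0]]
wrist_force: [-0.1, -0.5, -0.4]
grip_width: -0.0
grip_force: 0.0
```

Run:
```python
from h import *
import pickle
env.grab_frame('side'); st(); s,f=snap('wrist','w8.png'); st(); pickle.dump((s,f),open('w8.pkl','wb'))
g=cv2.cvtColor(f['color'],cv2.COLOR_BGR2GRAY)
def P(x,y,z): return [*(O+X*x+Y*y),z]
for y in(.04,.02,-.02,-.04):
    a=w2pix(s,f,[P(.0335,y,.074),P(-.0325,y,.094)])[0:2]
    (u,v),(u2,v2)=a; print(a.round(1).tolist(),g[int(v)-5:int(v)+16,int(round(u))].tolist(),g[int(v2)-6:int(v2)+14,int(round(u2))].tolist())
```

```text
t 18.65 dock mm [-39.5  50.2 176.5] yaw rel 0.05 F [-0.2 -0.2  0.6]
t 18.7 dock mm [-39.9  50.2 176.2] yaw rel 0.0 F [ 0.2  0.1 -0.1]
[[269.0, 106.0], [268.8, 191.3]] [102, 101, 97, 93, 88, 76, 112, 136, 139, 96, 71, 68, 66, 77, 54, 45, 49, 36, 40, 39, 45] [59, 59, 59, 59, 59, 60, 62, 64, 62, 63, 71, 120, 168, 166, 170, 171, 171, 172, 172, 172]
[[293.7, 106.1], [293.3, 191.3]] [103, 102, 96, 91, 86, 72, 51, 38, 38, 48, 70, 66, 63, 62, 50, 49, 41, 35, 36, 38, 39] [62, 62, 61, 62, 63, 64, 67, 65, 66, 66, 84, 163, 229, 229, 229, 229, 229, 229, 229, 229]
[[342.8, 106.5], [342.2, 191.4]] [158, 154, 146, 134, 128, 110, 115, 138, 137, 115, 64, 63, 64, 65, 55, 46, 47, 39, 37, 46, 50] [64, 63, 63, 65, 64, 66, 67, 67, 68, 68, 106, 200, 229, 229, 230, 230, 229, 229, 230, 229]
[[367.1, 106.8], [366.4, 191.5]] [158, 156, 149, 137, 129, 113, 107, 156, 140, 127, 50, 64, 67, 65, 60, 49, 48, 41, 42, 48, 51] [69, 69, 71, 72, 72, 73, 74, 73, 73, 71, 107, 199, 229, 229, 229, 229, 228, 229, 230, 229]
```

Same rest position as before (rear ≈3.6 mm short), so it either springs back or was tilting. I'll push again and measure the pack while holding it.

>>> {"api": "move_arm", "payload": {
  "increments": [
    [-0.5,[-30,25,0],0],
    [-0.5,[-48,50,20],0],
    [-0.5,[-48,50,60],0],
    [-0.5,[-48,50,105],0],
    [-0.5,[-48,50,138],0],
    [-0.5,[-48,50,147],0],
    [-0.5,[-38,50,147],0],
    [-0.5,[-25,50,147],0]
  ]
}}

```text
time: 19.5
tool_pos: [0.5917, 0.0119, 0.0307]
orientation: [[0.317, 0.948, 0.001], [0.948, -0.317, -0.0], [0.0, 0.001, -1.0]]
wrist_force: [0.1, 0.5, 0.5]
grip_width: 0.0209
grip_force: 0.0
```

>>> {"api": "move_arm", "payload": {
  "increments": [
    [-0.5,[8,0,0],0],
    [-0.5,[13,0,-0.5],0],
    [-0.5,[15,0,-1],0],
    [-0.5,[17,0,-1.5],0],
    [-0.5,[19,0,-2],0],
    [-0.5,[20,0,-2],0]
  ]
}}

```text
time: 20.1
tool_pos: [0.5969, 0.0277, 0.0337]
orientation: [[0.318, 0.948, -0.0], [0.948, -0.318, -0.004], [-0.004, 0.001, -1.0]]
wrist_force: [-5.0, -12.2, 15.4]
grip_width: 0.0216
grip_force: 0.0
```

Run:
```python
from h import *
import pickle
st();con(); s,f=snap('wrist','w9.png'); pickle.dump((s,f),open('w9.pkl','wb'))
```

```text
t 20.1 dock mm [-46.8  -0.4  33.7] yaw rel -0.06 F [-13.1   0.9  15.4]
M [-1.93  0.9   0.14] contact below sensor mm 175.3715001573467 lat 7.333028127029335 F.M/|F||M| 0.021918876114435413
```

Run:
```python
from h import *
import pickle
s,f=pickle.load(open('w9.pkl','rb')); g=cv2.cvtColor(f['color'],cv2.COLOR_BGR2GRAY)
def P(x,y,z): return [*(O+X*x+Y*y),z]
def pack(x,z,c,th): # pivot front bottom at c+.0325, tilt th
    dx=x-.0325; return (c+.0325+dx*np.cos(th)+z*np.sin(th), z*np.cos(th)-dx*np.sin(th))
for c,th in((0,0),(-.004,0),(-.005,.05),(-.005,.09)):
    r=[]
    for x in(.0325,-.0325):
        X_,Z_=pack(x,.094,c,th); r.append(w2pix(s,f,[P(X_,y,Z_) for y in(.06,-.06)]).round(1).tolist())
    print(c,th,r)
print('housing',w2pix(s,f,[P(.0335,y,.074) for y in(.06,-.06)]).round(1).tolist())
for u in (90,110,130,380,400,420): print(u,g[60:130:2,u].tolist(),'|',g[230:340:3,u].tolist())
```

```text
0 0 [[[40.2, 107.2], [472.4, 107.0]], [[84.5, 300.9], [427.9, 300.6]]]
-0.004 0 [[[43.2, 121.8], [469.4, 121.6]], [[86.8, 310.1], [425.5, 309.8]]]
-0.005 0.05 [[[40.7, 108.3], [471.9, 108.1]], [[79.7, 307.5], [432.7, 307.2]]]
-0.005 0.09 [[[38.5, 94.2], [474.0, 94.1]], [[73.3, 302.7], [439.2, 302.3]]]
housing [[79.8, 101.2], [432.4, 101.0]]
90 [89, 88, 90, 88, 55, 45, 46, 47, 47, 47, 46, 46, 116, 132, 131, 132, 132, 126, 118, 111, 106, 81, 110, 142, 138, 46, 46, 38, 40, 41, 41, 44, 44, 43, 46] | [34, 35, 40, 38, 36, 41, 41, 40, 35, 41, 41, 39, 39, 40, 39, 40, 44, 40, 40, 37, 41, 42, 42, 41, 37, 166, 165, 167, 167, 167, 167, 166, 167, 31, 32, 32, 30]
110 [89, 89, 90, 90, 46, 47, 47, 47, 46, 47, 45, 77, 132, 133, 133, 134, 130, 124, 116, 109, 100, 62, 68, 67, 54, 47, 46, 38, 42, 43, 43, 44, 45, 45, 45] | [47, 45, 46, 47, 45, 40, 38, 37, 37, 40, 41, 39, 42, 40, 41, 41, 40, 40, 43, 40, 44, 41, 34, 40, 30, 166, 167, 166, 49, 34, 32, 32, 32, 31, 33, 30, 31]
130 [92, 92, 93, 85, 46, 47, 47, 47, 47, 49, 45, 132, 133, 132, 132, 134, 130, 117, 115, 111, 95, 58, 151, 137, 64, 47, 43, 40, 43, 44
[... 406 characters left out ...]
4, 37, 37, 39, 40, 39, 36, 39, 39, 41, 37, 38, 40, 40, 41, 40, 42, 40, 38]
400 [119, 119, 82, 47, 48, 48, 45, 49, 50, 45, 94, 113, 152, 153, 154, 150, 143, 119, 113, 89, 72, 70, 73, 62, 44, 47, 37, 41, 44, 44, 46, 50, 49, 47, 49] | [37, 38, 38, 37, 36, 36, 32, 34, 31, 34, 34, 35, 36, 37, 38, 37, 39, 43, 40, 41, 43, 45, 44, 43, 175, 225, 224, 224, 71, 45, 48, 46, 46, 47, 45, 44, 44]
420 [47, 42, 45, 45, 47, 48, 47, 48, 47, 46, 61, 131, 151, 152, 152, 150, 142, 122, 112, 99, 74, 101, 128, 136, 44, 44, 38, 42, 44, 46, 46, 47, 48, 47, 48] | [39, 38, 37, 38, 39, 40, 37, 39, 36, 37, 37, 39, 40, 40, 44, 44, 42, 45, 47, 47, 51, 48, 52, 49, 182, 223, 224, 224, 223, 223, 223, 223, 223, 54, 53, 52, 51]
```

While held it is upright and within ~1 mm of home; on release it comes back ~3 mm. I'll seat it and release in small steps to see when it returns.

>>> {"api": "move_arm", "payload": {
  "increments": [
    [-0.5,[1,0,-1],0],
    [-0.5,[2,0,-2],0],
    [-0.5,[2,0,-2.5],0],
    [-0.5,[0,0,-2.5],0],
    [-0.5,[-1,0,-2.5],0],
    [-0.5,[-1,0,-2.5],0]
  ]
}}

```text
time: 20.75
tool_pos: [0.5971, 0.0294, 0.035]
orientation: [[0.316, 0.949, 0.001], [0.949, -0.316, -0.001], [-0.0, 0.001, -1.0]]
wrist_force: [-1.2, -4.7, 3.1]
grip_width: 0.0216
grip_force: 0.0
```

```bash
python3 -c "
from h import *
st()"
```

```text
t 20.75 dock mm [-45.2   0.   35. ] yaw rel 0.04 F [-4.9 -0.3  3.1]
```

>>> {"api": "move_arm", "payload": {
  "increments": [
    [-0.5,[-0.5,0,0],0],
    [-0.5,[-1,0,0],0],
    [-0.5,[-1.5,0,0],0],
    [-0.5,[-1.5,0,0],0]
  ]
}}

```text
time: 21.15
tool_pos: [0.5966, 0.0285, 0.0343]
orientation: [[0.316, 0.949, 0.0], [0.949, -0.316, 0.0], [0.0, 0.0, -1.0]]
wrist_force: [-0.2, -4.4, 0.6]
grip_width: 0.0212
grip_force: 0.0
```

```bash
python3 -c "
from h import *
st()"
```

```text
t 21.15 dock mm [-46.1   0.2  34.3] yaw rel 0.06 F [-4.2 -1.2  0.6]
```

>>> {"api": "move_arm", "payload": {
  "increments": [
    [-0.5,[-0.5,0,0],0],
    [-0.5,[-1,0,0],0],
    [-0.5,[-1.5,0,0],0],
    [-0.5,[-1.5,0,0],0]
  ]
}}

```text
time: 21.55
tool_pos: [0.5956, 0.0272, 0.0341]
orientation: [[0.316, 0.949, -0.001], [0.949, -0.316, 0.0], [-0.0, -0.001, -1.0]]
wrist_force: [-1.3, -2.6, -1.0]
grip_width: 0.0215
grip_force: 0.0
```

```bash
python3 -c "
from h import *
st()"
```

```text
t 21.55 dock mm [-47.7   0.7  34.1] yaw rel 0.07 F [-2.8  0.4 -1. ]
```

```bash
cat >> h.py <<'E'
def meas():
    s=env.read_state(); f=env.grab_frame('wrist'); g=cv2.cvtColor(f['color'],cv2.COLOR_BGR2GRAY).astype(float)
    def P(x,y,z): return [*(O+X*x+Y*y),z]
    for y in(-.064,-.060,-.056,.056,.060,.064):
        o=[]
        for x0,z,sg in((-.0325,.094,1),(.0325,.094,-1)):
            xs=np.arange(-.012,.012,.00025); q=w2pix(s,f,[P(x0+a,y,z) for a in xs]).astype(np.float32)
            v=cv2.remap(g.astype(np.float32),q[:,0].copy(),q[:,1].copy(),cv2.INTER_LINEAR).ravel()
            d=np.abs(np.gradient(cv2.GaussianBlur(v.reshape(-1,1),(1,9),1.0).ravel())); d[(q[:,1]<2)|(q[:,1]>381)]=0
            k=d.argmax(); o+= [round(xs[k]*1e3,2),round(d[k],1)]
        print('y',y,'rear off/str, front off/str',o)
E
python3 -c "
from h import *
st();meas();st()"
```

```text
t 21.55 dock mm [-47.7   0.7  34.1] yaw rel 0.07 F [-2.8  0.4 -1. ]
y -0.064 rear off/str, front off/str [np.float64(-0.5), np.float32(41.8), np.float64(-1.5), np.float32(54.5)]
y -0.06 rear off/str, front off/str [np.float64(-0.5), np.float32(52.5), np.float64(-1.5), np.float32(55.9)]
y -0.056 rear off/str, front off/str [np.float64(-0.5), np.float32(40.5), np.float64(-1.5), np.float32(54.5)]
y 0.056 rear off/str, front off/str [np.float64(-9.25), np.float32(29.4), np.float64(-2.0), np.float32(48.0)]
y 0.06 rear off/str, front off/str [np.float64(-1.0), np.float32(32.6), np.float64(-2.0), np.float32(44.9)]
y 0.064 rear off/str, front off/str [np.float64(-1.0), np.float32(14.7), np.float64(-2.25), np.float32(45.7)]
t 21.6 dock mm [-47.7   0.7  34.1] yaw rel 0.07 F [-2.4  0.9 -0.2]
```

>>> {"api": "move_arm", "payload": {
  "increments": [
    [-0.5,[-1,0,0],0],
    [-0.5,[-2,0,0],0],
    [-0.5,[-3,0,0],0],
    [-0.5,[-3,0,0],0]
  ]
}}

```text
time: 22.0
tool_pos: [0.5955, 0.0247, 0.0345]
orientation: [[0.316, 0.949, 0.001], [0.949, -0.316, 0.001], [0.001, 0.001, -1.0]]
wrist_force: [-0.3, 0.1, 0.6]
grip_width: 0.0213
grip_force: 0.0
```

```bash
python3 -c "
from h import *
st();meas();st()"
```

```text
t 22.0 dock mm [-50.1   0.   34.5] yaw rel 0.07 F [-0.   0.3  0.6]
y -0.064 rear off/str, front off/str [np.float64(-1.75), np.float32(42.5), np.float64(-3.75), np.float32(52.3)]
y -0.06 rear off/str, front off/str [np.float64(-1.75), np.float32(41.3), np.float64(-3.75), np.float32(50.0)]
y -0.056 rear off/str, front off/str [np.float64(-1.75), np.float32(32.6), np.float64(-3.75), np.float32(48.3)]
y 0.056 rear off/str, front off/str [np.float64(-2.25), np.float32(20.0), np.float64(-4.25), np.float32(44.8)]
y 0.06 rear off/str, front off/str [np.float64(-2.25), np.float32(31.7), np.float64(-4.5), np.float32(49.0)]
y 0.064 rear off/str, front off/str [np.float64(-2.25), np.float32(22.3), np.float64(-4.5), np.float32(51.4)]
t 22.05 dock mm [-50.    0.   34.5] yaw rel 0.07 F [ 0.7 -0.2  0. ]
```

>>> {"api": "move_arm", "payload": {
  "increments": [
    [-0.5,[-3,0,0],0],
    [-0.5,[-6,0,0],0],
    [-0.5,[-8,0,0],0],
    [-0.5,[-8,0,0],0]
  ]
}}

```text
time: 22.45
tool_pos: [0.5924, 0.0161, 0.0343]
orientation: [[0.316, 0.949, -0.0], [0.949, -0.316, -0.0], [-0.0, -0.0, -1.0]]
wrist_force: [0.8, 0.1, 0.2]
grip_width: 0.0215
grip_force: 0.0
```

```bash
python3 -c "
from h import *
st();meas();st()"
```

```text
t 22.45 dock mm [-59.2   0.3  34.3] yaw rel 0.03 F [ 0.3 -0.7  0.2]
y -0.064 rear off/str, front off/str [np.float64(-1.75), np.float32(38.0), np.float64(-4.75), np.float32(55.2)]
y -0.06 rear off/str, front off/str [np.float64(-1.75), np.float32(27.1), np.float64(-4.75), np.float32(55.9)]
y -0.056 rear off/str, front off/str [np.float64(-2.0), np.float32(37.8), np.float64(-4.75), np.float32(53.7)]
y 0.056 rear off/str, front off/str [np.float64(-2.5), np.float32(30.7), np.float64(-5.25), np.float32(54.0)]
y 0.06 rear off/str, front off/str [np.float64(-2.5), np.float32(33.9), np.float64(-5.5), np.float32(45.9)]
y 0.064 rear off/str, front off/str [np.float64(-2.5), np.float32(29.7), np.float64(-5.5), np.float32(50.7)]
t 22.5 dock mm [-59.    0.3  34.3] yaw rel 0.03 F [-0.4 -0.8  0.3]
```

The offsets show the top moving more than the foot: on a neutral push at ~36 mm it was rocking slightly instead of sliding the last few mm. I'll push lower, with the fingers shut.

>>> {"api": "move_arm", "payload": {
  "increments": [
    [-1,[-10,0,0],0],
    [-1,[-10,0,3],0],
    [-1,[-10,0,6],0],
    [-1,[-10,0,8],0],
    [-1,[-10,0,9],0],
    [-1,[-10,0,9],0],
    [-1,[-10,0,9],0]
  ]
}}

```text
time: 23.2
tool_pos: [0.5894, 0.0073, 0.0252]
orientation: [[0.315, 0.949, -0.0], [0.949, -0.315, 0.0], [0.0, -0.0, -1.0]]
wrist_force: [-1.2, -0.7, -0.2]
grip_width: 0.0004
grip_force: 0.0
```

```bash
python3 -c "
from h import *
st();meas();st()"
```

```text
t 23.2 dock mm [-68.5   0.3  25.2] yaw rel 0.07 F [-1.   0.9 -0.2]
y -0.064 rear off/str, front off/str [np.float64(-1.75), np.float32(41.7), np.float64(-12.0), np.float32(0.0)]
y -0.06 rear off/str, front off/str [np.float64(-1.75), np.float32(33.5), np.float64(-6.75), np.float32(7.7)]
y -0.056 rear off/str, front off/str [np.float64(-6.75), np.float32(32.6), np.float64(-6.0), np.float32(55.7)]
y 0.056 rear off/str, front off/str [np.float64(-2.5), np.float32(35.7), np.float64(-6.5), np.float32(48.8)]
y 0.06 rear off/str, front off/str [np.float64(-2.5), np.float32(32.8), np.float64(-6.5), np.float32(15.2)]
y 0.064 rear off/str, front off/str [np.float64(-2.5), np.float32(31.5), np.float64(-12.0), np.float32(0.0)]
t 23.25 dock mm [-68.5   0.3  25.3] yaw rel 0.07 F [-0.4  0.8 -0.4]
```

>>> {"api": "move_arm", "payload": {
  "increments": [
    [-1,[6,0,0],0],
    [-1,[11,0,0],0],
    [-1,[15,0,0],0],
    [-1,[18,0,0],0],
    [-1,[21,0,0],0],
    [-1,[24,0,0],0],
    [-1,[26,0,0],0],
    [-1,[26,0,0],0]
  ]
}}

```text
time: 24.05
tool_pos: [0.5966, 0.0284, 0.0261]
orientation: [[0.318, 0.948, -0.002], [0.948, -0.318, -0.004], [-0.005, -0.0, -1.0]]
wrist_force: [-6.3, -11.0, 14.5]
grip_width: 0.0001
grip_force: 0.0
```

```bash
python3 -c "
from h import *
st();con();meas();st()"
```

```text
t 24.05 dock mm [-46.2   0.2  26.1] yaw rel -0.1 F [-12.5   2.5  14.5]
M [-1.64  0.81  0.04] contact below sensor mm 158.28573219108318 lat -5.270332064432292 F.M/|F||M| 0.05483124425832685
y -0.064 rear off/str, front off/str [np.float64(1.75), np.float32(38.0), np.float64(3.0), np.float32(55.5)]
y -0.06 rear off/str, front off/str [np.float64(1.5), np.float32(46.9), np.float64(2.0), np.float32(57.9)]
y -0.056 rear off/str, front off/str [np.float64(1.75), np.float32(45.6), np.float64(3.0), np.float32(24.1)]
y 0.056 rear off/str, front off/str [np.float64(1.0), np.float32(47.8), np.float64(1.75), np.float32(22.3)]
y 0.06 rear off/str, front off/str [np.float64(-10.25), np.float32(40.8), np.float64(1.5), np.float32(58.5)]
y 0.064 rear off/str, front off/str [np.float64(0.75), np.float32(16.9), np.float64(8.5), np.float32(24.7)]
t 24.1 dock mm [-46.2   0.2  26.1] yaw rel -0.11 F [-12.4   2.6  12.8]
```

```bash
cat >> h.py <<'E'
def rear(name=None,fr=None):
    if fr is None:
        s=env.read_state(); f=env.grab_frame('wrist'); 
        import pickle; pickle.dump((s,f),open(name,'wb'))
    else: s,f=fr
    g=cv2.GaussianBlur(cv2.cvtColor(f['color'],cv2.COLOR_BGR2GRAY),(3,3),0).astype(int)
    def P(x,y,z): return [*(O+X*x+Y*y),z]
    q=w2pix(s,f,[P(-.0325,y,.094) for y in(.0755,-.0755)]); r=w2pix(s,f,[P(-.0255,y,.094) for y in(.0755,-.0755)])
    print('pred rear corners',q.round(1).tolist(),'pred 7mm ahead',r.round(1).tolist())
    v=int(r[0,1])
    for v in (v-6,v):
        print(v,'L',g[v,max(0,int(r[0,0])-24):int(r[0,0])+16].tolist(),'start',max(0,int(r[0,0])-24),'R',g[v,int(r[1,0])-16:int(r[1,0])+24].tolist(),'start',int(r[1,0])-16)
E
python3 -c "
from h import *
import pickle
rear('h1.pkl'); rear(fr=pickle.load(open('w9.pkl','rb')))"
```

```text
pred rear corners [[29.2, 316.2], [486.2, 315.9]] pred 7mm ahead [[23.3, 298.9], [492.2, 298.5]]
292 L [220, 220, 220, 220, 220, 220, 220, 220, 221, 221, 221, 220, 202, 143, 77, 53, 55, 56, 56, 56, 56, 56, 56, 56, 56, 56, 56, 56, 56, 56, 56, 56, 57, 57, 57, 56, 56, 56, 56] start 0 R [92, 92, 93, 93, 94, 94, 95, 96, 97, 98, 98, 98, 99, 120, 176, 229, 247, 247, 247, 247, 247, 247, 247, 247, 247, 247, 247, 247, 247, 246, 246, 246, 247, 247, 247, 247] start 476
298 L [218, 218, 218, 219, 219, 219, 220, 220, 220, 220, 220, 221, 220, 217, 185, 116, 65, 54, 55, 55, 55, 56, 56, 56, 56, 55, 55, 56, 56, 56, 56, 56, 56, 56, 56, 56, 56, 55, 55] start 0 R [96, 97, 97, 97, 98, 99, 99, 100, 100, 101, 101, 110, 152, 212, 243, 247, 247, 247, 247, 247, 247, 247, 247, 247, 247, 247, 246, 246, 246, 247, 247, 247, 247, 247, 247, 247] start 476
pred rear corners [[42.4, 299.8], [469.9, 299.4]] pred 7mm ahead [[37.3, 283.2], [475.1, 282.8]]
277 L [165, 165, 166, 166, 166, 165, 165, 165, 165, 165, 165, 164, 164, 164, 164, 164, 164, 148, 100, 54, 40, 40, 41, 41, 41, 41, 42, 42, 42, 42, 42, 41, 42, 42, 41, 41, 41, 40, 41, 41] start 13 R [56, 56, 57, 58, 58, 58, 59, 59, 59, 64, 101, 169, 214, 223, 223, 221, 211, 191, 166, 155, 168, 195, 215, 222, 223, 223, 223, 223, 223, 223, 223, 223, 223, 223, 223, 223, 222, 222, 221, 218] start 459
283 L [164, 164, 164, 164, 164, 164, 164, 164, 164, 164, 164, 164, 164, 163, 163, 163, 163, 163, 162, 132, 73, 41, 39, 40, 41, 41, 41, 41, 41, 41, 41, 41, 41, 41, 42, 41, 41, 41, 41, 41] start 13 R [59, 59, 59, 60, 60, 60, 61, 61, 79, 134, 193, 219, 220, 215, 211, 208, 208, 212, 218, 221, 222, 222, 222, 222, 222, 223, 223, 223, 223, 223, 223, 222, 223, 223, 223, 222, 220, 217, 218, 221] start 459
```

>>> {"api": "move_arm", "payload": {
  "increments": [
    [-1,[-3,0,0],0],
    [-1,[-7,0,0],0],
    [-1,[-10,0,0],0],
    [-1,[-10,0,0],0]
  ]
}}

```text
time: 24.55
tool_pos: [0.5945, 0.0224, 0.0251]
orientation: [[0.316, 0.949, 0.0], [0.949, -0.316, 0.001], [0.001, -0.0, -1.0]]
wrist_force: [0.3, -0.6, -1.2]
grip_width: 0.0001
grip_force: 0.0
```

```bash
python3 -c "
from h import *
st();rear('h2.pkl');meas()"
```

```text
t 24.55 dock mm [-52.6   0.3  25.1] yaw rel 0.05 F [-0.5 -0.5 -1.2]
pred rear corners [[22.0, 301.0], [494.1, 301.5]] pred 7mm ahead [[15.9, 282.5], [500.4, 283.1]]
276 L [164, 164, 165, 165, 165, 166, 166, 166, 165, 165, 165, 165, 165, 164, 163, 159, 130, 79, 45, 39, 40, 40, 40, 39, 40, 40, 40, 40, 41, 41, 40] start 0 R [61, 60, 71, 115, 176, 196, 177, 169, 180, 187, 193, 207, 219, 222, 222, 222, 222, 222, 222, 222, 222, 222, 222, 222, 222, 222, 222, 221] start 484
282 L [164, 164, 164, 164, 164, 164, 164, 164, 164, 164, 164, 164, 164, 165, 164, 164, 163, 158, 131, 80, 46, 38, 39, 39, 40, 40, 40, 40, 40, 41, 41] start 0 R [65, 99, 160, 199, 203, 199, 197, 195, 194, 201, 212, 220, 222, 222, 222, 222, 222, 222, 222, 222, 222, 222, 222, 221, 222, 221, 219, 217] start 484
y -0.064 rear off/str, front off/str [np.float64(-1.5), np.float32(43.6), np.float64(-6.25), np.float32(8.5)]
y -0.06 rear off/str, front off/str [np.float64(-1.5), np.float32(51.1), np.float64(-4.0), np.float32(57.5)]
y -0.056 rear off/str, front off/str [np.float64(-1.5), np.float32(44.7), np.float64(-4.0), np.float32(52.9)]
y 0.056 rear off/str, front off/str [np.float64(-2.25), np.float32(32.8), np.float64(-4.5), np.float32(50.2)]
y 0.06 rear off/str, front off/str [np.float64(-2.0), np.float32(27.1), np.float64(-4.5), np.float32(54.0)]
y 0.064 rear off/str, front off/str [np.float64(-2.25), np.float32(13.3), np.float64(-4.5), np.float32(54.6)]
```

Run:
```python
from h import *
import pickle
def P(x,y,z): return [*(O+X*x+Y*y),z]
for n in('h1.pkl','h2.pkl','w9.pkl'):
    s,f=pickle.load(open(n,'rb')); g=cv2.GaussianBlur(cv2.cvtColor(f['color'],cv2.COLOR_BGR2GRAY),(3,3),0).astype(int)
    print(n,np.round(s['tool_pos'],4),np.round(np.array(s['orientation'])[2],4))
    q=w2pix(s,f,[P(.0335,.079,.074),P(.0335,-.079,.074),P(.045,.079,.074),P(.045,-.079,.074),P(.082,.079,.074),P(.082,-.079,.074)]); print(q.round(1).tolist())
    v=int(round(q[2,1])); 
    if v>2:
        for c in(q[2],q[3]): a=int(round(c[0]))-14; print(v,a,g[v,max(a,0):a+28].tolist())
    for u in(150,380): print('col',u,g[0:130:2,u].tolist())
```

```text
h1.pkl [0.5966 0.0284 0.0261] [-4.4e-03 -4.0e-04 -1.0e+00]
[[11.9, 105.4], [503.2, 104.8], [3.6, 67.4], [511.6, 66.8], [-21.0, -68.1], [536.0, -68.7]]
67 -10 [115, 114, 114, 115, 115, 115, 115, 115, 115, 115, 115, 115, 116, 121, 133, 149, 159, 164]
67 498 [205, 234, 246, 247, 247, 247, 247, 247, 247, 247, 247, 247, 247, 247]
col 150 [61, 98, 122, 123, 123, 125, 122, 67, 56, 59, 101, 125, 126, 127, 126, 122, 72, 63, 65, 109, 127, 128, 128, 128, 110, 66, 64, 80, 124, 129, 130, 130, 131, 73, 53, 58, 66, 65, 65, 65, 63, 102, 151, 185, 188, 189, 186, 178, 170, 161, 117, 71, 62, 54, 56, 60, 62, 62, 64, 66, 65, 65, 65, 66, 65]
col 380 [60, 60, 60, 59, 60, 61, 60, 60, 61, 61, 61, 61, 61, 60, 61, 62, 61, 62, 62, 63, 63, 62, 63, 64, 64, 65, 64, 65, 65, 65, 65, 66, 66, 66, 66, 67, 68, 68, 68, 64, 129, 212, 214, 214, 213, 211, 200, 175, 163, 151, 94, 58, 52, 54, 60, 62, 64, 66, 69, 69, 69, 69, 69, 80, 165]
h2.pkl [0.5945 0.0224 0.0251] [ 6.e-04 -0.e+00 -1.e+00]
[[6.7, 83.2], [510.1, 84.2], [-1.4, 43.7], [518.5, 44.8], [-23.7, -95.0], [541.4, -93.2]]
44 -15 [86, 86, 86, 86, 86, 87, 87, 87, 88, 92
[... 910 characters left out ...]
132, 130, 154, 199, 221, 223, 223, 223, 223, 223, 222, 222, 222, 222, 222, 222, 222, 222, 222, 222, 222, 222, 222, 222, 222, 221, 221, 221]
col 150 [79, 50, 45, 49, 81, 90, 90, 90, 89, 66, 37, 38, 69, 91, 91, 91, 92, 71, 40, 45, 66, 91, 92, 92, 93, 75, 45, 47, 73, 91, 93, 94, 94, 70, 48, 48, 48, 49, 49, 48, 60, 127, 134, 134, 134, 134, 122, 114, 115, 109, 81, 98, 139, 136, 66, 48, 42, 41, 45, 46, 46, 47, 47, 48, 47]
col 380 [42, 43, 43, 42, 43, 43, 43, 42, 44, 43, 43, 43, 44, 44, 45, 44, 45, 44, 45, 45, 46, 46, 46, 46, 46, 46, 43, 45, 46, 47, 47, 48, 49, 49, 49, 49, 49, 50, 49, 54, 130, 150, 153, 153, 153, 149, 141, 131, 122, 99, 94, 168, 154, 108, 45, 41, 39, 43, 46, 46, 48, 49, 50, 51, 50]
```

Run:
```python
from h import *
import pickle
for n,rows in(('h2.pkl',(81,87.5,98)),('w9.pkl',(101,102.5,107.5)),('h1.pkl',(100,101.5,106))):
  s,f=pickle.load(open(n,'rb')); e,R=pose(s,f); print(n,'cam',((e[:2]-O)@X*1e3).round(1),(e[2]*1e3).round(1))
  for dz in(0,.0035):
    def at(v,z): return ((pix2w(s,f,[(150,v)],z-dz)[0][:2]-O)@X*1e3).round(1)
    print(dz,'rim',at(rows[0],.074),'facebottom',at(rows[1],0),'packtop',at(rows[2],.094),'packbottom ray',at(rows[2],0))
```

```text
h2.pkl cam 28.8 167.5
0 rim 33.1 facebottom 33.2 packtop 28.3 packbottom ray 27.6
0.0035 rim 33.3 facebottom 33.2 packtop 28.3 packbottom ray 27.6
w9.pkl cam 35.2 175.7
0 rim 33.2 facebottom 30.8 packtop 31.9 packbottom ray 28.0
0.0035 rim 33.1 facebottom 30.7 packtop 31.7 packbottom ray 27.9
h1.pkl cam 35.8 168.0
0 rim 34.2 facebottom 32.1 packtop 33.1 packbottom ray 29.7
0.0035 rim 34.1 facebottom 32.0 packtop 33.0 packbottom ray 29.6
```

Measurements confirm it: at rest the pack's front is at x≈28 (4 mm short), and when held the top leaned forward while the foot stayed put. So I'll add a slight downward bias during the final push, to keep the rear down and make the foot slide.

>>> {"api": "move_arm", "payload": {
  "increments": [
    [-1,[-2,0,-4],0],
    [-1,[-2,0,-8],0],
    [-1,[0,0,-8],0],
    [-1,[3,0,-8],0],
    [-1,[5,0,-7],0],
    [-1,[7,0,-6],0],
    [-1,[9,0,-5.5],0],
    [-1,[10,0,-5],0]
  ]
}}

```text
time: 25.45
tool_pos: [0.5964, 0.0263, 0.0316]
orientation: [[0.32, 0.947, -0.002], [0.947, -0.32, -0.007], [-0.007, -0.0, -1.0]]
wrist_force: [-5.5, -16.5, 21.0]
grip_width: 0.0
grip_force: 0.0
```

```bash
cat >> h.py <<'E'
def gap(name):
    import pickle
    st();con(); s=env.read_state(); f=env.grab_frame('wrist'); pickle.dump((s,f),open(name,'wb'))
    g=cv2.cvtColor(f['color'],cv2.COLOR_BGR2GRAY).astype(np.float32)
    def P(x,y,z): return [*(O+X*x+Y*y),z]
    e,R=pose(s,f); print('cam x',((e[:2]-O)@X*1e3).round(1))
    for y in(.035,-.035):
        for z in(.094,0.):
            xs=np.arange(.022,.040,.0005); q=w2pix(s,f,[P(a,y,z) for a in xs]).astype(np.float32)
            print('y',y,'z',z,'x 22..39.5 step .5:',cv2.remap(g,q[:,0].copy(),q[:,1].copy(),cv2.INTER_LINEAR).ravel().astype(int).tolist())
E
python3 -c "
from h import *
gap('g1.pkl');meas()"
```

```text
t 25.45 dock mm [-48.3  -0.3  31.6] yaw rel -0.21 F [-17.4   0.   21. ]
M [-2.28  0.59 -0.09] contact below sensor mm 150.13107907330897 lat -6.79642725002988 F.M/|F||M| 0.016644658691241876
cam x 34.1
y 0.035 z 0.094 x 22..39.5 step .5: [140, 139, 139, 128, 71, 46, 44, 46, 47, 46, 46, 45, 46, 44, 41, 41, 47, 45, 63, 144, 163, 199, 178, 77, 104, 111, 118, 125, 130, 133, 133, 133, 113, 65, 44, 46]
y 0.035 z 0.0 x 22..39.5 step .5: [41, 40, 40, 38, 36, 38, 43, 45, 44, 44, 46, 60, 93, 125, 139, 139, 139, 140, 138, 137, 117, 91, 84, 91, 101, 108, 113, 116, 118, 120, 123, 128, 129, 134, 136, 137]
y -0.035 z 0.094 x 22..39.5 step .5: [47, 47, 48, 47, 47, 47, 48, 47, 49, 47, 49, 46, 45, 43, 42, 38, 36, 44, 44, 83, 139, 138, 138, 115, 85, 117, 129, 137, 143, 150, 153, 152, 152, 151, 92, 43]
y -0.035 z 0.0 x 22..39.5 step .5: [35, 36, 36, 33, 34, 34, 35, 36, 36, 38, 40, 44, 64, 102, 126, 131, 132, 132, 132, 133, 130, 113, 83, 66, 72, 76, 81, 85, 87, 90, 91, 104, 129, 145, 150, 153]
y -0.064 rear off/str, front off/str [np.float64(1.5), np.float32(35.7), np.float64(1.25), np.float32(53.7)]
y -0.06 rear off/str, front off/str [np.float64(1.25), np.float32(38.8), np.float64(1.25), np.float32(52.3)]
y -0.056 rear off/str, front off/str [np.float64(-11.25), np.float32(42.8), np.float64(1.25), np.float32(46.7)]
y 0.056 rear off/str, front off/str [np.float64(-10.75), np.float32(31.7), np.float64(0.5), np.float32(29.9)]
y 0.06 rear off/str, front off/str [np.float64(0.5), np.float32(28.4), np.float64(0.5), np.float32(47.9)]
y 0.064 rear off/str, front off/str [np.float64(0.5), np.float32(12.4), np.float64(0.5), np.float32(48.5)]
```

The pack still rocks when pushed at the centre. I'll walk it in by pushing its ends alternately, which needs about half the force and so stays below the tipping load.

>>> {"api": "move_arm", "payload": {
  "increments": [
    [-1,[-10,0,-1],0],
    [-1,[-16,-20,-1],0],
    [-1,[-16,-54,2],0],
    [-1,[-16,-54,4],0],
    [-1,[-16,-54,4],0],
    [-1,[-10,-54,4],0],
    [-1,[-10,-54,4],0],
    [-1,[-10,-54,4],0]
  ]
}}

```text
time: 26.35
tool_pos: [0.5438, 0.0393, 0.0262]
orientation: [[0.316, 0.949, 0.0], [0.949, -0.316, -0.0], [0.0, 0.0, -1.0]]
wrist_force: [0.2, 0.0, 0.1]
grip_width: 0.0001
grip_force: 0.0
```

```bash
python3 -c "
from h import *
st()"
```

```text
t 26.35 dock mm [-52.7  53.7  26.2] yaw rel 0.04 F [ 0.1 -0.2  0.1]
```

>>> {"api": "move_arm", "payload": {
  "increments": [
    [-1,[3,0,0],0],
    [-1,[5,0,0],0],
    [-1,[6,0,0],0],
    [-1,[7,0,0],0],
    [-1,[8,0,0],0],
    [-1,[9,0,0],0],
    [-1,[10,0,0],0],
    [-1,[10,0,0],0]
  ]
}}

```text
time: 27.15
tool_pos: [0.5452, 0.0456, 0.0267]
orientation: [[0.318, 0.948, -0.002], [0.948, -0.318, -0.004], [-0.004, -0.001, -1.0]]
wrist_force: [-3.8, -13.6, 10.1]
grip_width: 0.0001
grip_force: 0.0
```

```bash
python3 -c "
from h import *
gap('g2.pkl')"
```

```text
t 27.15 dock mm [-46.2  54.4  26.7] yaw rel -0.11 F [-14.1  -0.7  10.1]
M [-1.93  0.7   0.05] contact below sensor mm 153.66512656838992 lat 8.327346423546638 F.M/|F||M| -0.04531006029080197
cam x 35.9
y 0.035 z 0.094 x 22..39.5 step .5: [108, 108, 107, 108, 109, 107, 108, 108, 108, 107, 106, 87, 41, 40, 43, 41, 42, 48, 49, 48, 44, 42, 40, 53, 47, 72, 114, 123, 131, 149, 158, 158, 158, 138, 63, 61]
y 0.035 z 0.0 x 22..39.5 step .5: [42, 41, 40, 41, 41, 39, 41, 39, 39, 42, 42, 41, 41, 40, 39, 39, 44, 53, 53, 49, 54, 68, 70, 71, 73, 80, 99, 120, 131, 139, 150, 157, 156, 156, 155, 155]
y -0.035 z 0.094 x 22..39.5 step .5: [0, 0, 0, 0, 0, 0, 0, 0, 0, 0, 0, 0, 0, 0, 0, 0, 0, 0, 0, 0, 0, 0, 0, 0, 0, 0, 0, 0, 0, 0, 0, 0, 0, 0, 0, 0]
y -0.035 z 0.0 x 22..39.5 step .5: [53, 52, 52, 51, 50, 49, 46, 46, 45, 42, 42, 40, 39, 37, 35, 33, 39, 46, 48, 49, 49, 57, 65, 79, 98, 113, 119, 122, 126, 129, 133, 137, 155, 157, 157, 158]
```

>>> {"api": "move_arm", "payload": {
  "increments": [
    [-1,[-8,0,0],0],
    [-1,[-18,0,-1],0],
    [-1,[-18,45,-1],0],
    [-1,[-18,90,-1],0],
    [-1,[-18,108,0],0],
    [-1,[-16,108,0],0],
    [-1,[-16,108,0],0]
  ]
}}

```text
time: 27.9
tool_pos: [0.6431, 0.0003, 0.0259]
orientation: [[0.315, 0.949, -0.001], [0.949, -0.315, 0.001], [0.001, -0.001, -1.0]]
wrist_force: [-0.2, 0.5, -0.6]
grip_width: 0.0003
grip_force: 0.0
```

```bash
python3 -c "
from h import *
gap('g3.pkl')"
```

```text
t 27.9 dock mm [-58.2 -52.9  25.9] yaw rel 0.08 F [ 0.4  0.4 -0.6]
M [-0.01  0.02 -0.01] contact below sensor mm -6.940111288413533 lat -11.270540977248128 F.M/|F||M| 0.8594734363761695
cam x 23.1
y 0.035 z 0.094 x 22..39.5 step .5: [0, 0, 0, 0, 0, 0, 0, 0, 0, 0, 0, 0, 0, 0, 0, 0, 0, 0, 0, 0, 0, 0, 0, 0, 0, 0, 0, 0, 0, 0, 0, 0, 0, 0, 0, 0]
y 0.035 z 0.0 x 22..39.5 step .5: [47, 47, 47, 45, 48, 46, 46, 46, 45, 44, 41, 40, 41, 40, 39, 37, 35, 39, 45, 45, 45, 46, 48, 53, 53, 56, 58, 56, 57, 55, 56, 57, 57, 56, 58, 58]
y -0.035 z 0.094 x 22..39.5 step .5: [52, 51, 52, 51, 51, 48, 46, 43, 40, 39, 51, 41, 56, 59, 58, 60, 58, 63, 79, 100, 111, 118, 123, 132, 136, 136, 136, 129, 96, 45, 50, 55, 57, 57, 57, 57]
y -0.035 z 0.0 x 22..39.5 step .5: [50, 51, 51, 51, 50, 51, 55, 57, 54, 51, 51, 49, 45, 44, 41, 40, 40, 38, 45, 51, 52, 50, 63, 64, 64, 62, 59, 59, 59, 60, 60, 60, 60, 59, 61, 64]
```

>>> {"api": "move_arm", "payload": {
  "increments": [
    [-1,[6,0,0],0],
    [-1,[9,0,0],0],
    [-1,[11,0,0],0],
    [-1,[12,0,0],0],
    [-1,[13,0,0],0],
    [-1,[14,0,0],0],
    [-1,[15,0,0],0],
    [-1,[15,0,0],0]
  ]
}}

```text
time: 28.75
tool_pos: [0.648, 0.0121, 0.0267]
orientation: [[0.317, 0.948, -0.001], [0.948, -0.317, -0.002], [-0.002, -0.0, -1.0]]
wrist_force: [-4.9, -7.1, 7.4]
grip_width: -0.0002
grip_force: 0.0
```

```bash
python3 -c "
from h import *
st();con()"
```

```text
t 28.75 dock mm [-45.5 -53.7  26.7] yaw rel -0.01 F [-8.3  2.4  7.4]
M [-1.04  0.59  0.09] contact below sensor mm 148.7990529078921 lat -3.545659663564363 F.M/|F||M| 0.11829506603641506
```

>>> {"api": "move_arm", "payload": {
  "increments": [
    [-1,[-8,0,0],0],
    [-1,[-15,-10,0],0],
    [-1,[-15,-50,0],0],
    [-1,[-15,-54,0],0],
    [-1,[-15,-54,0],0]
  ]
}}

```text
time: 29.25
tool_pos: [0.5912, 0.0177, 0.0264]
orientation: [[0.314, 0.949, -0.001], [0.949, -0.314, 0.001], [0.0, -0.001, -1.0]]
wrist_force: [0.5, -0.2, 0.2]
grip_width: 0.0001
grip_force: 0.0
```

```bash
python3 -c "
from h import *
gap('g4.pkl')"
```

```text
t 29.25 dock mm [-58.1   1.9  26.4] yaw rel 0.16 F [-0.  -0.5  0.2]
M [-0.02 -0.02  0.07] contact below sensor mm 908.4065560698585 lat 2396.8856095242063 F.M/|F||M| 0.19815698135323576
cam x 23.2
y 0.035 z 0.094 x 22..39.5 step .5: [43, 43, 43, 44, 43, 42, 43, 40, 36, 45, 51, 54, 56, 55, 58, 57, 58, 67, 91, 106, 112, 118, 124, 129, 130, 131, 130, 93, 48, 42, 45, 45, 44, 45, 38, 36]
y 0.035 z 0.0 x 22..39.5 step .5: [43, 42, 42, 44, 43, 42, 39, 42, 41, 42, 41, 41, 41, 41, 38, 36, 36, 40, 43, 44, 44, 56, 61, 60, 63, 58, 59, 59, 58, 59, 60, 59, 57, 57, 60, 65]
y -0.035 z 0.094 x 22..39.5 step .5: [47, 46, 45, 46, 45, 43, 43, 41, 39, 32, 45, 44, 61, 59, 55, 54, 52, 60, 78, 104, 122, 130, 136, 139, 149, 151, 151, 151, 150, 81, 40, 43, 42, 42, 42, 44]
y -0.035 z 0.0 x 22..39.5 step .5: [43, 45, 47, 47, 47, 48, 47, 46, 45, 45, 44, 43, 43, 44, 42, 38, 38, 36, 40, 48, 48, 48, 61, 57, 59, 58, 58, 59, 58, 58, 58, 60, 58, 57, 60, 64]
```

>>> {"api": "move_arm", "payload": {
  "increments": [
    [-1,[3,1,0],0],
    [-1,[6,2,0],0],
    [-1,[6,2,0],0],
    [-1,[6,2,0],0]
  ]
}}

```text
time: 29.7
tool_pos: [0.5967, 0.0217, 0.0261]
orientation: [[0.316, 0.949, 0.0], [0.949, -0.316, 0.0], [0.0, 0.0, -1.0]]
wrist_force: [0.4, -0.5, -0.1]
grip_width: 0.0
grip_force: 0.0
```

```bash
python3 -c "
from h import *
gap('g5.pkl');meas()"
```

```text
t 29.7 dock mm [-52.6  -2.   26.1] yaw rel 0.05 F [-0.4 -0.5 -0.1]
M [-0.07 -0.03  0.01] contact below sensor mm 110.87186889056919 lat 31.666229921158113 F.M/|F||M| -0.17852024372448624
cam x 28.8
y 0.035 z 0.094 x 22..39.5 step .5: [46, 45, 47, 46, 45, 45, 45, 43, 39, 42, 47, 46, 58, 67, 67, 68, 68, 62, 60, 62, 78, 101, 110, 117, 123, 128, 132, 132, 131, 104, 72, 42, 47, 47, 47, 46]
y 0.035 z 0.0 x 22..39.5 step .5: [41, 38, 38, 37, 37, 38, 37, 38, 42, 46, 55, 84, 125, 140, 139, 139, 139, 140, 138, 138, 138, 107, 72, 59, 60, 58, 58, 63, 71, 81, 91, 101, 107, 111, 115, 117]
y -0.035 z 0.094 x 22..39.5 step .5: [49, 48, 49, 50, 49, 47, 46, 44, 43, 43, 40, 48, 47, 69, 138, 139, 139, 139, 78, 59, 64, 87, 116, 129, 133, 139, 148, 152, 152, 152, 152, 127, 41, 47, 45, 46]
y -0.035 z 0.0 x 22..39.5 step .5: [43, 42, 40, 38, 37, 40, 44, 45, 48, 47, 44, 44, 73, 115, 131, 132, 132, 133, 133, 134, 135, 136, 108, 73, 60, 60, 60, 61, 66, 77, 90, 104, 116, 124, 126, 129]
y -0.064 rear off/str, front off/str [np.float64(-1.5), np.float32(46.2), np.float64(-4.0), np.float32(51.3)]
y -0.06 rear off/str, front off/str [np.float64(-1.5), np.float32(45.3), np.float64(-4.0), np.float32(54.0)]
y -0.056 rear off/str, front off/str [np.float64(-1.5), np.float32(45.1), np.float64(-4.0), np.float32(52.5)]
y 0.056 rear off/str, front off/str [np.float64(-2.5), np.float32(31.4), np.float64(-4.75), np.float32(45.9)]
y 0.06 rear off/str, front off/str [np.float64(-2.75), np.float32(17.8), np.float64(-4.75), np.float32(49.4)]
y 0.064 rear off/str, front off/str [np.float64(-2.5), np.float32(12.6), np.float64(-5.0), np.float32(43.9)]
```

Run:
```python
from h import *
import pickle
s,f=pickle.load(open('w7.pkl','rb'))
T=np.linalg.inv(np.array(f['tool_from_camera'])); K=np.array(f['camera_matrix'])
def proj(p):
    c=T[:3,:3]@np.array(p)+T[:3,3]; return cv2.projectPoints(c.reshape(1,1,3),np.zeros(3),np.zeros(3),K,np.array([f['k1'],0,0,0.]))[0].ravel()/.64
for x in(.011,.013):
  for k in(0,.01,.02,.03,.04,.05,.06,.07): print(x,k,[proj((x,y,-k)).round(0).tolist() for y in(0,.0137,.03)])
g=cv2.cvtColor(f['color'],cv2.COLOR_BGR2GRAY)
for v in range(236,330,5): print(v/.64,g[v,215:300:2].tolist())
```

```text
0.011 0 [[401.0, 363.0], [440.0, 363.0], [487.0, 363.0]]
0.011 0.01 [[401.0, 377.0], [443.0, 377.0], [493.0, 377.0]]
0.011 0.02 [[401.0, 392.0], [446.0, 392.0], [499.0, 392.0]]
0.011 0.03 [[401.0, 410.0], [449.0, 410.0], [507.0, 410.0]]
0.011 0.04 [[401.0, 431.0], [453.0, 431.0], [515.0, 430.0]]
0.011 0.05 [[402.0, 455.0], [458.0, 455.0], [525.0, 454.0]]
0.011 0.06 [[402.0, 483.0], [463.0, 483.0], [536.0, 482.0]]
0.011 0.07 [[402.0, 517.0], [470.0, 517.0], [549.0, 516.0]]
0.013 0 [[401.0, 358.0], [441.0, 358.0], [488.0, 358.0]]
0.013 0.01 [[401.0, 371.0], [443.0, 371.0], [493.0, 371.0]]
0.013 0.02 [[401.0, 386.0], [446.0, 386.0], [500.0, 386.0]]
0.013 0.03 [[401.0, 404.0], [450.0, 404.0], [507.0, 404.0]]
0.013 0.04 [[401.0, 424.0], [454.0, 424.0], [516.0, 424.0]]
0.013 0.05 [[402.0, 448.0], [458.0, 448.0], [525.0, 447.0]]
0.013 0.06 [[402.0, 476.0], [464.0, 476.0], [537.0, 475.0]]
0.013 0.07 [[402.0, 509.0], [470.0, 509.0], [551.0, 508.0]]
368.75 [173, 174, 176, 176, 176, 177, 176, 178, 175, 192, 229, 229, 230, 229, 228, 224, 225, 225, 225, 224, 224, 223, 225, 224, 225, 224, 225, 230
[... 2824 characters left out ...]
43, 42, 40, 39, 40, 41, 41, 39, 42, 40, 43, 42, 43, 44, 45, 44, 43, 44, 42, 39, 43, 41, 41, 42, 41, 43, 46, 46, 46, 44, 47, 47, 44, 48, 49, 48]
493.75 [40, 40, 43, 43, 41, 42, 42, 42, 40, 40, 42, 40, 42, 40, 41, 38, 44, 41, 82, 171, 173, 170, 114, 41, 43, 42, 37, 40, 40, 43, 43, 42, 42, 42, 42, 43, 42, 42, 43, 45, 46, 45, 46]
501.5625 [41, 40, 39, 37, 39, 38, 41, 39, 39, 40, 40, 39, 38, 40, 38, 39, 40, 38, 129, 225, 226, 225, 203, 38, 43, 39, 39, 41, 39, 40, 40, 41, 42, 43, 38, 42, 40, 40, 42, 44, 44, 43, 42]
509.375 [37, 40, 40, 40, 36, 39, 38, 38, 38, 36, 37, 38, 35, 36, 35, 39, 42, 37, 194, 224, 225, 226, 217, 39, 39, 39, 37, 39, 39, 40, 40, 38, 36, 41, 38, 40, 39, 41, 44, 42, 43, 43, 40]
```

Row analysis shows why: the finger's holder is wider than the pads, so every push lands well above the tips. The new plan is to straddle the pack's upper 15 mm front-to-back (above the 74 mm housing), hold it upright between the pads, and slide it home on the worktop without lifting.

>>> {"api": "move_arm", "payload": {
  "increments": [
    [-1,[-15,0,-5],0],
    [-1,[-15,-1,-50],0],
    [0.5,[-15,-2,-95],0],
    [1,[10,-2,-130],8],
    [1,[35,-2,-130],16],
    [1,[48,-2,-130],24],
    [1,[48,-2,-130],32],
    [1,[48,-2,-130],40]
  ]
}}

```text
time: 30.6
tool_pos: [0.6092, 0.0671, 0.1567]
orientation: [[0.855, 0.519, 0.0], [0.519, -0.855, -0.0], [0.0, 0.0, -1.0]]
wrist_force: [0.3, 0.1, 0.3]
grip_width: 0.0848
grip_force: 0.0
```

```bash
python3 -c "
from h import *
st();s=env.read_state();print(np.round(s['joint_positions'],2),s['grip_width'])"
```

```text
t 30.6 dock mm [ -5.5   0.4 156.7] yaw rel -40.26 F [ 0.2 -0.2  0.3]
[-0.14  0.56 -0.09  1.93  0.07  0.66 -1.3 ] 0.08482037758163859
```

>>> {"api": "move_arm", "payload": {
  "increments": [
    [1,[1,-1,0],8],
    [1,[1,-1,10],16],
    [1,[1,-1,20],24],
    [1,[1,-1,30],32],
    [1,[1,-1,35],40],
    [1,[1,-1,35],47],
    [1,[1,-1,35],49.8],
    [1,[1,-1,35],49.8]
  ]
}}

```text
time: 31.4
tool_pos: [0.6095, 0.0682, 0.1215]
orientation: [[0.95, -0.313, -0.0], [-0.313, -0.95, -0.0], [-0.0, 0.001, -1.0]]
wrist_force: [0.4, 0.2, -1.7]
grip_width: 0.0855
grip_force: 0.0
```

Run:
```python
from h import *
import pickle
env.grab_frame('top'); st(); s=env.read_state(); f=env.grab_frame('wrist'); pickle.dump((s,f),open('g6.pkl','wb'))
# profile along dock x at pack level, several y (camera at dock -y side looking +y)
g=cv2.cvtColor(f['color'],cv2.COLOR_BGR2GRAY).astype(np.float32)
e,R=pose(s,f); print('cam',((e[:2]-O)@X*1e3).round(1),((e[:2]-O)@Y*1e3).round(1),e[2])
def P(x,y,z): return [*(O+X*x+Y*y),z]
for y in(-.05,-.03):
    xs=np.arange(-.045,.045,.001); q=w2pix(s,f,[P(a,y,.094) for a in xs]).astype(np.float32)
    v=cv2.remap(g,q[:,0].copy(),q[:,1].copy(),cv2.INTER_LINEAR).ravel().astype(int)
    print(y,q[0].round(),q[-1].round(),'from -45:',v[:20].tolist(),'from +18:',v[63:].tolist())
```

```text
t 31.45 dock mm [ -4.2   0.5 121.5] yaw rel -89.7 F [ 0.3 -0.2 -0.9]
cam -4.6 -81.2 0.2638431139369108
-0.05 [323. 151.] [172. 151.] from -45: [230, 229, 230, 229, 230, 229, 229, 229, 229, 203, 82, 75, 82, 82, 69, 66, 63, 62, 61, 62] from +18: [43, 43, 44, 43, 44, 42, 43, 40, 40, 59, 62, 78, 93, 96, 101, 102, 102, 73, 43, 44, 45, 52, 99, 135, 130, 121, 88]
-0.03 [321. 184.] [175. 183.] from -45: [194, 179, 180, 180, 179, 179, 180, 177, 177, 130, 66, 63, 65, 65, 85, 109, 108, 108, 107, 106] from +18: [101, 100, 100, 84, 44, 38, 38, 35, 36, 57, 60, 75, 89, 96, 101, 102, 102, 56, 41, 40, 41, 42, 41, 41, 42, 42, 42]
```

The tool is centred on the pack to within 0.5 mm. I descend and close.

>>> {"api": "move_arm", "payload": {
  "increments": [
    [1,[0,0,20],0],
    [1,[0,0,38],0],
    [1,[0,0,48],0],
    [1,[0,0,51],0],
    [1,[0,0,51],0],
    [1,[0,0,51],0]
  ]
}}

```text
time: 32.1
tool_pos: [0.6103, 0.0692, 0.0709]
orientation: [[0.95, -0.312, 0.001], [-0.312, -0.95, 0.0], [0.001, -0.0, -1.0]]
wrist_force: [-0.1, -0.4, -0.1]
grip_width: 0.0858
grip_force: 0.0
```

```bash
python3 -c "
from h import *
st()"
```

```text
t 32.1 dock mm [-3.2  0.1 70.9] yaw rel -89.73 F [-0.4 -0.1 -0.1]
```

>>> {"api": "move_arm", "payload": {
  "increments": [
    [0.7,[0,0,0],0],
    [0.6,[0,0,0],0],
    [0.55,[0,0,0],0],
    [0.5,[0,0,0],0],
    [0.45,[0,0,0],0],
    [0.45,[0,0,0],0]
  ]
}}

```text
time: 32.7
tool_pos: [0.6099, 0.0688, 0.0711]
orientation: [[0.95, -0.313, 0.0], [-0.313, -0.95, -0.0], [0.0, -0.0, -1.0]]
wrist_force: [-1.9, -2.2, 10.4]
grip_width: 0.0632
grip_force: 64.0
```

```bash
python3 -c "
from h import *
st();s=env.read_state();print(s['grip_width'],s['grip_force'])"
```

```text
t 32.7 dock mm [-3.7  0.3 71.1] yaw rel -89.76 F [-2.7  1.1 10.4]
0.06315234108711629 64.0158748626709
```

>>> {"api": "move_arm", "payload": {
  "increments": [
    [0.45,[0,-1.5,0],0],
    [0.45,[0,-3,0],0],
    [0.45,[0,-4.5,0],0],
    [0.45,[0,-6,0],0],
    [0.45,[0,-7,0],0],
    [0.45,[0,-7,0],0]
  ]
}}

```text
time: 33.3
tool_pos: [0.6103, 0.0702, 0.0714]
orientation: [[0.949, -0.316, -0.003], [-0.316, -0.949, -0.005], [-0.001, 0.006, -1.0]]
wrist_force: [-8.0, -15.2, 19.1]
grip_width: 0.0631
grip_force: 65.1
```

```bash
python3 -c "
from h import *
st();s=env.read_state();print(s['grip_width'],s['grip_force'],np.round(np.array(s['orientation'])[2],4),s['moment'])"
```

```text
t 33.3 dock mm [-2.2  0.4 71.4] yaw rel -89.94 F [-17.    2.8  19.1]
0.0631344034458622 65.09259045124054 [-0.0013  0.006  -1.    ] [-3.83223907  1.83067864  0.17394893]
```

>>> {"api": "move_arm", "payload": {
  "increments": [
    [0.45,[0,0,-0.5],0],
    [0.45,[0,0,-1],0],
    [0.45,[0,0,-1.5],0],
    [0.45,[0,0,-2],0],
    [0.45,[0,0,-2],0]
  ]
}}

```text
time: 33.8
tool_pos: [0.6113, 0.0739, 0.0715]
orientation: [[0.95, -0.313, -0.002], [-0.313, -0.95, -0.002], [-0.001, 0.003, -1.0]]
wrist_force: [-0.8, -6.9, -5.9]
grip_width: 0.0632
grip_force: 68.2
```

```bash
python3 -c "
from h import *
st();s=env.read_state();print(np.round(np.array(s['orientation'])[2],4),s['moment'])"
```

```text
t 33.8 dock mm [ 1.6  0.6 71.5] yaw rel -89.79 F [-6.8 -1.4 -5.9]
[-9.0e-04  2.7e-03 -1.0e+00] [-1.58551316 -0.00232494  0.1208189 ]
```

It slid cleanly (5.3 mm, z unchanged). I remove the upward bias at once and check it is at the stop.

>>> {"api": "move_arm", "payload": {
  "increments": [
    [0.45,[0,0,0.7],0],
    [0.45,[0,0,1.2],0],
    [0.45,[0,-1,1.2],0],
    [0.45,[0,-2,1.2],0],
    [0.45,[0,-2,1.2],0]
  ]
}}

```text
time: 34.3
tool_pos: [0.6114, 0.074, 0.0714]
orientation: [[0.949, -0.314, -0.002], [-0.314, -0.949, -0.004], [-0.001, 0.004, -1.0]]
wrist_force: [-4.3, -12.6, 7.7]
grip_width: 0.0631
grip_force: 69.7
```

```bash
python3 -c "
from h import *
st()"
```

```text
t 34.3 dock mm [ 1.7  0.5 71.4] yaw rel -89.85 F [-13.3   0.1   7.7]
```

Home. I relax the push, open, and check before rising.

>>> {"api": "move_arm", "payload": {
  "increments": [
    [0.45,[0,1.5,0],0],
    [0.45,[0,3,-0.5],0],
    [0.5,[0,3,-0.5],0],
    [0.6,[0,3,-0.5],0],
    [0.8,[0,3,-0.5],0],
    [1,[0,3,-0.5],0],
    [1,[0,3,-0.5],0]
  ]
}}

```text
time: 35.0
tool_pos: [0.6121, 0.0758, 0.0718]
orientation: [[0.95, -0.312, 0.001], [-0.312, -0.95, 0.001], [0.0, -0.001, -1.0]]
wrist_force: [-0.2, 0.6, -0.6]
grip_width: 0.0855
grip_force: 0.0
```

>>> {"api": "move_arm", "payload": {
  "increments": [
    [1,[0,0,-10],0],
    [1,[0,0,-30],0],
    [1,[0,0,-50],0],
    [1,[0,0,-50],0],
    [1,[0,0,-50],0]
  ]
}}

```text
time: 35.5
tool_pos: [0.6121, 0.0752, 0.1224]
orientation: [[0.95, -0.312, 0.001], [-0.312, -0.95, 0.0], [0.001, -0.001, -1.0]]
wrist_force: [-0.7, 0.4, 0.8]
grip_width: 0.0853
grip_force: 0.0
```

Run:
```python
from h import *
import pickle
env.grab_frame('top'); st(); s=env.read_state(); f=env.grab_frame('wrist')
g=cv2.cvtColor(f['color'],cv2.COLOR_BGR2GRAY).astype(np.float32)
e,R=pose(s,f); print('cam',((e[:2]-O)@X*1e3).round(1),((e[:2]-O)@Y*1e3).round(1),e[2])
def P(x,y,z): return [*(O+X*x+Y*y),z]
for y in(-.05,-.03):
    xs=np.arange(-.045,.045,.001); q=w2pix(s,f,[P(a,y,.094) for a in xs]).astype(np.float32)
    v=cv2.remap(g,q[:,0].copy(),q[:,1].copy(),cv2.INTER_LINEAR).ravel().astype(int)
    print(y,'from -45:',v[:20].tolist(),'from +18:',v[63:].tolist())
```

```text
t 35.55 dock mm [  2.9   0.7 121.7] yaw rel -89.73 F [-0.1  0.7 -0.2]
cam 2.4 -80.9 0.2640521603643866
-0.05 from -45: [230, 230, 230, 230, 230, 230, 230, 230, 229, 229, 229, 229, 229, 229, 111, 73, 80, 82, 82, 80] from +18: [44, 41, 43, 41, 43, 43, 44, 43, 44, 43, 43, 40, 38, 88, 98, 102, 103, 102, 58, 45, 45, 46, 56, 117, 140, 132, 121]
-0.03 from -45: [230, 230, 230, 230, 230, 230, 230, 221, 182, 178, 178, 178, 177, 173, 82, 65, 68, 66, 73, 105] from +18: [100, 100, 99, 100, 99, 100, 100, 82, 42, 37, 37, 36, 34, 70, 97, 101, 101, 87, 46, 40, 39, 41, 40, 40, 41, 42, 42]
```

The pack is home: its edges are at −31.1 and +30.7, so centred on 0 at cover scale. Next I go outside the stud to shut the bolt.

>>> {"api": "move_arm", "payload": {
  "increments": [
    [0,[-40,15,-5],0],
    [-1,[-85,30,-5],0],
    [-1,[-130,45,-5],0],
    [-1,[-167,46,-5],0],
    [-1,[-167,46,15],0],
    [-1,[-167,46,45],0],
    [-1,[-167,46,60],0],
    [-1,[-167,46,60],0]
  ]
}}

```text
time: 36.4
tool_pos: [0.4375, 0.0831, 0.0596]
orientation: [[0.95, -0.312, -0.004], [-0.312, -0.95, -0.001], [-0.004, 0.002, -1.0]]
wrist_force: [0.5, 0.5, -0.3]
grip_width: 0.0001
grip_force: 0.0
```

```bash
python3 -c "
from h import *
st();s=env.read_state();print(s['grip_width'],np.round(s['joint_positions'],2))"
```

```text
t 36.4 dock mm [-44.7 168.4  59.6] yaw rel -89.74 F [ 0.7 -0.3 -0.3]
9.038095295530135e-05 [-0.37  0.59  0.07  2.37 -0.22  0.19 -1.98]
```

>>> {"api": "move_arm", "payload": {
  "increments": [
    [-1,[0,-2.5,10],0],
    [-1,[3,-2.5,16],0],
    [-1,[8,-2.5,17],0],
    [-1,[14,-2.5,17],0],
    [-1,[20,-2.5,17],0],
    [-1,[25,-2.5,17],0],
    [-1,[30,-2.5,17],0],
    [-1,[35,-2.5,17],0]
  ]
}}

```text
time: 37.2
tool_pos: [0.473, 0.0748, 0.0447]
orientation: [[0.95, -0.312, -0.0], [-0.312, -0.95, 0.0], [-0.0, -0.0, -1.0]]
wrist_force: [-1.9, 0.7, 0.5]
grip_width: -0.0002
grip_force: 1.2
```

```bash
python3 -c "
from h import *
st()"
```

```text
t 37.2 dock mm [-41.4 132.1  44.7] yaw rel -89.74 F [0.1 2.  0.5]
```

>>> {"api": "move_arm", "payload": {
  "increments": [
    [-1,[3,0,0],0],
    [-1,[6,0,0],0],
    [-1,[9,0,0],0],
    [-1,[11,0,0],0],
    [-1,[12,0,0],0],
    [-1,[13,0,0],0]
  ]
}}

```text
time: 37.8
tool_pos: [0.4834, 0.0712, 0.0445]
orientation: [[0.95, -0.312, -0.003], [-0.312, -0.95, 0.0], [-0.003, 0.001, -1.0]]
wrist_force: [-8.9, 4.1, 7.3]
grip_width: 0.0
grip_force: 4.6
```

```bash
python3 -c "
from h import *
st()"
```

```text
t 37.8 dock mm [-41.5 121.1  44.5] yaw rel -89.69 F [1.  9.7 7.3]
```

>>> {"api": "move_arm", "payload": {
  "increments": [
    [-1,[1,0,-0.5],0],
    [-1,[2,0,-1],0],
    [-1,[3,0,-1],0],
    [-1,[3,0,-1],0]
  ]
}}

```text
time: 38.2
tool_pos: [0.4835, 0.0711, 0.0448]
orientation: [[0.951, -0.31, -0.009], [-0.31, -0.951, 0.001], [-0.008, 0.002, -1.0]]
wrist_force: [-11.2, 7.8, 1.2]
grip_width: 0.0001
grip_force: 6.5
```

```bash
python3 -c "
from h import *
st()"
```

```text
t 38.2 dock mm [-41.6 121.   44.8] yaw rel -89.59 F [ 3.9 13.1  1.2]
```

>>> {"api": "move_arm", "payload": {
  "increments": [
    [-1,[-5,0,0],0],
    [-1,[-18,0,0],0],
    [-1,[-20,0,-40],0],
    [-1,[-20,0,-85],0],
    [-1,[0,0,-120],0],
    [-1,[25,0,-140],0],
    [-1,[25,0,-140],0],
    [-1,[25,0,-140],0]
  ]
}}

```text
time: 39.0
tool_pos: [0.5116, 0.062, 0.1857]
orientation: [[0.95, -0.313, 0.001], [-0.313, -0.95, 0.0], [0.001, -0.001, -1.0]]
wrist_force: [-0.1, -0.5, -0.4]
grip_width: -0.0001
grip_force: 0.0
```

Run:
```python
from h import *
env.grab_frame('top'); st(); s=env.read_state(); f=env.grab_frame('wrist'); cv2.imwrite('pics/end.png',f['color'])
g=cv2.cvtColor(f['color'],cv2.COLOR_BGR2GRAY).astype(np.float32)
def P(x,y,z): return [*(O+X*x+Y*y),z]
def prof(pts):
    q=w2pix(s,f,pts).astype(np.float32); print(q[0].round(),q[-1].round(),cv2.remap(g,q[:,0].copy(),q[:,1].copy(),cv2.INTER_LINEAR).ravel().astype(int).tolist())
ys=np.arange(.085,.145,.0015); print('stud y 85..'); prof([P(-.0425,a,.066) for a in ys]); prof([P(-.040,a,.066) for a in ys])
ys=np.arange(.04,.09,.0015); print('bolt bar y 40..'); prof([P(-.0425,a,.028) for a in ys]); 
xs=np.arange(-.06,-.02,.001); print('x -60.. at y 70, z28'); prof([P(a,.070,.028) for a in xs]); print('x at y.065,z94');prof([P(a,.065,.094) for a in xs]);print('y.04');prof([P(a,.04,.094) for a in xs])
```

```text
t 39.05 dock mm [-41.5  92.4 185. ] yaw rel -89.75 F [-0.   0.3 -1. ]
stud y 85..
[255. 179.] [255. 235.] [117, 117, 110, 78, 73, 51, 47, 47, 48, 50, 51, 50, 50, 51, 51, 49, 58, 90, 98, 98, 97, 97, 97, 97, 95, 69, 61, 62, 66, 70, 94, 141, 147, 148, 148, 148, 147, 147, 148, 145]
[252. 179.] [252. 235.] [92, 93, 92, 81, 71, 58, 46, 46, 46, 48, 48, 50, 51, 51, 49, 50, 63, 79, 79, 77, 78, 79, 77, 78, 77, 62, 61, 64, 70, 70, 100, 144, 147, 148, 147, 148, 148, 148, 147, 145]
bolt bar y 40..
[255. 126.] [255. 173.] [148, 148, 149, 147, 148, 147, 146, 147, 148, 148, 119, 84, 117, 120, 119, 119, 120, 120, 118, 119, 119, 119, 119, 118, 118, 119, 119, 117, 117, 83, 69, 67, 67, 67]
x -60.. at y 70, z28
[272. 155.] [234. 155.] [150, 149, 150, 150, 149, 149, 149, 149, 149, 147, 147, 131, 122, 122, 123, 123, 121, 119, 118, 116, 110, 103, 115, 120, 116, 84, 62, 62, 54, 47, 44, 42, 43, 46, 46, 44, 44, 43, 44, 43]
x at y.065,z94
[277. 165.] [229. 165.] [104, 91, 85, 83, 83, 84, 84, 82, 90, 99, 87, 65, 64, 96, 120, 123, 121, 119, 117, 115, 89, 62, 54, 82, 107, 80, 51, 45, 43, 45, 46, 45, 44, 45, 44, 43, 44, 45, 44, 44]
y.04
[277. 134.] [228. 134.] [159, 151, 151, 151, 151, 149, 148, 148, 147, 147, 149, 149, 149, 149, 148, 147, 147, 147, 147, 148, 148, 147, 147, 133, 82, 60, 52, 47, 46, 47, 47, 48, 47, 46, 45, 44, 44, 43, 43, 43]
```

>>> {"api": "move_arm", "payload": {
  "increments": [
    [-1,[40,-20,0],0],
    [-1,[80,-40,0],0],
    [-1,[92,-44,0],0],
    [-1,[92,-44,0],0],
    [-1,[92,-44,0],0],
    [-1,[92,-44,0],0]
  ]
}}

```text
time: 39.7
tool_pos: [0.6109, 0.0749, 0.185]
orientation: [[0.95, -0.312, -0.002], [-0.312, -0.95, -0.0], [-0.002, 0.001, -1.0]]
wrist_force: [0.3, 0.0, 0.0]
grip_width: 0.0
grip_force: 0.0
```

Run:
```python
from h import *
env.grab_frame('top'); st(); s=env.read_state(); f=env.grab_frame('wrist')
g=cv2.cvtColor(f['color'],cv2.COLOR_BGR2GRAY).astype(np.float32)
def P(x,y,z): return [*(O+X*x+Y*y),z]
for y in(-.05,-.03,.05):
    xs=np.arange(-.045,.045,.001); q=w2pix(s,f,[P(a,y,.094) for a in xs]).astype(np.float32)
    v=cv2.remap(g,q[:,0].copy(),q[:,1].copy(),cv2.INTER_LINEAR).ravel().astype(int)
    print(y,'from -45:',v[:20].tolist(),'from +18:',v[63:].tolist())
```

```text
t 39.75 dock mm [  2.5   1.  185.3] yaw rel -89.74 F [ 0.2 -0.6  0.1]
-0.05 from -45: [206, 205, 204, 205, 204, 204, 204, 205, 204, 204, 205, 205, 196, 141, 70, 64, 71, 72, 71, 71] from +18: [43, 42, 43, 43, 42, 41, 41, 43, 43, 42, 40, 39, 38, 52, 79, 86, 89, 91, 88, 58, 46, 43, 45, 46, 57, 71, 74]
-0.03 from -45: [205, 205, 205, 205, 205, 204, 204, 204, 204, 204, 204, 205, 189, 123, 60, 61, 59, 58, 64, 88] from +18: [87, 86, 86, 86, 86, 86, 84, 64, 40, 36, 37, 33, 27, 50, 67, 82, 86, 87, 84, 48, 38, 38, 38, 42, 40, 42, 38]
0.05 from -45: [148, 125, 94, 72, 69, 68, 69, 69, 69, 68, 67, 67, 61, 50, 46, 47, 47, 47, 46, 46] from +18: [33, 31, 32, 30, 31, 30, 33, 32, 30, 33, 33, 33, 41, 60, 68, 70, 70, 69, 54, 39, 36, 38, 39, 41, 48, 51, 48]
```

Rear edge at −31.9 and front at +30.9: still home. The bolt is shut and the arm is clear, so I hand in.

```bash
python3 -c "
from station import env
print(env.close_job())"
```

```text
the job is handed in; nothing more can be done
None
```

I handed the job in with the bolt drawn first, the pack then slid to its stop, and the bolt shut to its stop behind it. However, when I pushed the last few mm from behind, the pack rocked forward about 2–3° several times, so for the last 5 mm I gripped the top of the pack and slid it in (about 6 N of upward pull for a moment, no rise seen) instead of pushing it low.

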